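# Hold the drying saucer over the herb pot on the weeder

### The job

The terracotta saucer on the drying rack is freshly sealed, so do not let the gripper touch it: take the weeder by its handle, slide its flat blade under the saucer between the two battens, and lift the saucer off the rack. Carry it level over the top of the folded step stool to the herb pot and stop with the saucer centred over the pot like a lid, level, its underside about 2.5 cm above the rim, neither saucer nor weeder touching the pot. Finish while still holding the weeder with the saucer hovering there so that I can check the fit, and leave the pot, the stool, the spike and the scoop where they are.

Things in the scene. Friction and masses are not known exactly. Their poses are not given: they have to be found in the camera images.
- weeder: Push weeder, 0.3 kg, balanced near x = -150 mm: steel blade 90 (x) x 70 (y) x 4 mm, flat narrow tang to x = -83 mm, upright neck, wooden handle 22 wide x 34 mm tall along x from -90 to -210 mm, centre line at z = 42 mm; then an end cap and a wire loop (to x = -240 mm) as prop. Origin: centre of the blade's underside; +x handle to blade tip, z up. It starts flat on the shelf, blade roughly to +y.
- weeder_grip (a point): Point on the weeder handle's centre line, a good place to grip from above: 120 mm behind the blade centre (x = -120 mm) and 42 mm above the blade's underside; fingers close across the 22 mm width.
- saucer: Round terracotta saucer, 116 mm diameter at its flat underside, 130 mm at the rim, 20 mm high, about 0.11 kg (varies). Origin: centre of its underside; z up. It starts lying across the rack's two battens, near the middle of their length, underside 34 mm above the shelf.
- rack: Wooden drying rack fixed to the shelf, left or right of the stool: two battens along its x axis, each 160 long x 22 wide x 34 mm tall, centred at y = +-56 mm, with a 90 mm wide gap between. Origin: middle of the gap, at shelf height. The gap is open at the -x end (towards the robot); at the +x end a bar 12 mm tall crosses it from x = 62 to 80 mm.
- pot: Round terracotta herb pot, empty and open, 100 mm high, rim 112 mm outer diameter, foot 76 mm; loose, 0.5 kg. Origin: centre of its underside; z up. It stands on the other side of the stool from the rack.
- stool: Compact grey step stool, folded shut, standing on its long edge as a low wall between rack and pot: 260 long (x) x 54 thick (y) x 138 mm high, with a small black lever lock on one face that stands out to y = -38 mm (1.6 kg, loose). Origin: centre of its underside.
- spike: Green plastic lawn edging spike, bystander: 206 x 36 x 16 mm, lying on the shelf beside the work, to the robot's left. Origin: near its middle, underside.
- scoop: Black plastic soil scoop, bystander: tray 120 x 74 mm, 50 mm high, with a handle 32 mm above the shelf, 222 mm long overall, lying on the shelf beside the work, to the robot's right. Origin: between tray and handle, underside.
There are look-alikes about, which are no part of the job. Several things have the shape of the rack; the one meant has the colours described above.

How it is judged (in metres and radians):
On the way, in this order (a step that is already met when the one before it is completed fails the run):
1. the saucer is lifted off the rack, carried by the weeder's blade alone (contact force between saucer and weeder above 0.3 N and contact force between saucer and rack below 0.05 N and contact force between weeder and the fingers above 1 N and height (world z) of saucer above 0.039 m), for 0.1 s.
2. the saucer passes over the top of the stool (contact force between saucer and weeder above 0.2 N and height (world z) of saucer above 0.143 m and x of saucer in the frame of stool between -0.195 and 0.195 m and y of saucer in the frame of stool between -0.06 and 0.06 m).
At the end, for the whole second after the job is handed in: The fingers hold the weeder; the saucer rests on its blade alone, still, tilted under 9 degrees, centred within 15 mm on the pot, underside 10 to 45 mm above the rim; nothing touches the pot; pot and stool within 15 mm, spike and scoop within 20 mm of their starts (horizontal distance between saucer and pot below 0.015 m and z of saucer in the frame of pot between 0.11 and 0.145 m and angle between saucer's own z axis and vertical below 0.16 rad and linear speed of saucer below 0.02 m/s and angular speed of saucer below 0.15 rad/s and contact force between saucer and weeder above 0.3 N and contact force between weeder and the fingers above 1 N and contact force between each of saucer, weeder and pot below 0.05 N and contact force between saucer and the arm below 0.05 N and contact force between saucer and the fingers below 0.05 N and angle between pot's own z axis and vertical below 0.05 rad and distance of each of pot, stool from where it was at the start of the episode below 0.015 m and distance of each of spike, scoop from where it was at the start of the episode below 0.02 m); the arm keeps its last pose, push and grip.
It fails at once if the gripper or arm touches the freshly sealed saucer (contact force between saucer and the fingers above 0.3 N or contact force between saucer and the arm above 0.3 N).
It fails at once if the saucer is dropped or tipped (height (world z) of saucer below 0.025 m or angle between saucer's own z axis and vertical above 0.45 rad).
It fails at once if the pot or the stool is shoved away or tipped (distance of any of pot, stool from where it was at the start of the episode above 0.015 m or angle between pot's own z axis and vertical above 0.2 rad or angle between stool's own z axis and vertical above 0.15 rad).
It fails at once if the spike or the scoop is moved (distance of any of spike, scoop from where it was at the start of the episode above 0.02 m).
It also fails if it takes over 64 s, if anything falls off the work surface, if the arm or the gripper's body presses on something with over 40 N, if the wrist force passes 120 N, or if a joint passes its speed limit or range.

### The arm

A 7-joint arm with a two-finger parallel gripper is mounted at the origin on the work surface. World frame = base frame: x ahead of the robot, y to its left, z up, the work surface at z = 0. Lengths are in m, angles in degrees, forces in N, time in s.
With the tool pointing down it reaches from about 0.4 to 0.9 m from the base axis. Payload 5.6 kg.
Tool frame: the origin (TCP) lies between the finger pads; the fingertips stand 14 mm ahead of it and the grasp point (between the pads) lies 5 mm behind it (ctrl.tip_extent is the distance from the TCP to the fingertips, in m); z points along the fingers, y is the direction in which the jaws open and shut (so a half turn about z gives the same grasp; the last joint's range is limited). The gripper opens to 92 mm and grips with 3 to 60 N. Pads are 20 mm wide; open, the fingers measure 128 mm over their backs; the gripper's body (75 mm by 189 mm) begins 69 mm behind the grasp point.
Start: joints at [-69.442, 26.786, -0.665, 91.828, 0.344, 61.387, -3.226], TCP at [0.254, 0.598, 0.229] pointing down, gripper open.
Joint ranges: [-144.91, 144.91], [-17.63, 115.5], [-89.93, 88.59], [15.96, 139.68], [-74.01, 254.01], [8.47, 105.57], [-167.45, 167.45]. Speed limits (degrees/s): [147.25, 147.25, 180, 180, 180, 180, 180].

### API

Orientations are given as a 3x3 rotation matrix whose columns are the frame's x, y, z axes.
In Python, from cell import telemetry, cams, workorder, ctrl gives the robot as it stands.
- The arm moves only by the tool carry_out, never from a script. Its arguments are lists of equal length, an entry for each row: "offset": the shift along the tool's x, y, z each as a share of 0.15 m, from -1 to 1, a list of three; "turn": the turn about the tool's z as a share of pi/4 rad, from -1 to 1. In form: {"offset": [[tx, ty, tz], ...], "turn": [turn, ...]}. A call has 1 to 8 rows; each row shifts and turns the pose as measured when the row begins, along the tool's axes as they then stand; what a row does not reach is not made up. A row lasts 1/10 s, in which the tool goes at most 50 mm and 8.59 degrees, less where a joint would pass 70% of its speed; a pose out of reach is approached as far as the arm can. A call with a number of a shift or a turn outside -1 to 1 is refused whole. A call with a gripper value outside its range is refused whole. "gripper" is the gripper command: -1 is fully open, 1 is shut, values between are in proportion, set as the call begins (left out, the last holds). The fingers move at their own pace and stop on an object; "newtons" is the grip in N (left out, the last holds). Time passes only in rows, so rows that do not move let the fingers close. It gives the time, the measured TCP pose, the force and the opening at its end, in the units of the state.
- telemetry.get_obs(): the state, without advancing time (a new reading comes with each control period).
- cams.read_camera(name): name is "scene" or "side" or "wrist"; returns the picture (480x640x3 uint8, red, green, blue); there is no depth.
- cams.get_calibration(name): a dict with "intrinsics" (3x3 intrinsics, pixels), "world_to_cam" (4x4, takes a point from world to camera coordinates); the wrist camera has in their place "hand_eye" (4x4, takes a point from camera to tool coordinates, whose origin is the TCP and whose axes are the flange's). Camera axes: x right, y down, z forward; pixel columns grow to the right and rows downward; lengths in m; the calibration is good to about 2 mm. A picture is of the moment at which its call begins: read the wrist's pose just before it. get_calibration takes no time and is no camera call.
- workorder.finish_job(): hands the job in, once; it reports no verdict.
The state is a dict: "t": time; "joint_pos": joint angles; "qvel": joint speeds; "joint_torque": joint torques, N m; "tool_pos": TCP position; "tool_rot": TCP orientation; "wrist_force": force on the tool from outside, world axes, zero at the start; "torque": the same for the moment, N m; "finger_gap": finger opening in m.
Only numpy, scipy, OpenCV 4.12 (cv2) and the standard library are available. Lean on these libraries where they do the work, as an engineer would, in place of code of your own. Each camera call takes 0.05 s, during which the arm holds its last target.

## Working session

There is one attempt and no reset: what is moved stays moved. The work goes in short steps, Python scripts to look and compute and a tool call to move; the robot and the scene stay as the last step left them, time stands still between calls to the robot, and variables do not carry over. Pictures are saved under pics/ and viewed, and the job is handed in when it is done.

Besides the shell and the picture viewer there is one more tool, called after "Emit:" by a JSON object that holds its "op" and its "data". carry_out: Moves the arm, as the interface text tells. Shift numbers are shares of 0.15 m and turn numbers shares of pi/4 rad, none past 1 either way. Its arguments: {"type":"object","properties":{"offset":{"type":"array"},"turn":{"type":"array"},"gripper":{"type":"number"},"newtons":{"type":"number"}},"required":["offset","turn"]}

```bash
ls; mkdir -p pics; python3 - <<'E'
from cell import telemetry, cams, workorder, ctrl
import cv2, numpy as np
o=telemetry.get_obs(); print({k:np.round(v,4).tolist() for k,v in o.items()}); print(ctrl.tip_extent)
for n in ("scene","side","wrist"):
    c=cams.get_calibration(n); print(n,{k:np.round(v,4).tolist() for k,v in c.items() if not isinstance(v,str)})
    cv2.imwrite(f"pics/{n}0.png",cams.read_camera(n)[:,:,::-1])
E
```

```text
pics
{'t': 0.0, 'joint_pos': [-69.4413, 26.8342, -0.6632, 91.8807, 0.3441, 61.3868, -3.2279], 'qvel': [-0.0156, -0.0619, 0.0472, 0.0942, -0.0516, 0.092, -0.0344], 'joint_torque': [0.0008, -52.0581, -0.0118, -24.3744, -0.0565, 0.0173, 0.0002], 'tool_pos': [0.2541, 0.5977, 0.2277], 'tool_rot': [[-0.9203, 0.3912, -0.0005], [0.3912, 0.9203, -0.0017], [-0.0001, -0.0017, -1.0]], 'wrist_force': [0.3319, -0.7637, -1.1588], 'torque': [-0.0168, -0.023, -0.0132], 'finger_gap': 0.0919}
0.014
scene {'intrinsics': [[436.8607, 0.0, 316.1832], [0.0, 436.8607, 246.201], [0.0, 0.0, 1.0]], 'world_to_cam': [[-0.6247, 0.7808, 0.0136, 0.3477], [0.639, 0.5211, -0.5657, -0.3149], [-0.4488, -0.3447, -0.8245, 1.4322], [0.0, 0.0, 0.0, 1.0]]}
side {'intrinsics': [[433.4697, 0.0, 318.0751], [0.0, 433.4697, 237.8097], [0.0, 0.0, 1.0]], 'world_to_cam': [[0.7354, -0.6773, -0.0196, -0.391], [-0.3721, -0.3795, -0.8471, 0.2501], [0.5663, 0.6303, -0.5311, 0.7322], [0.0, 0.0, 0.0, 1.0]]}
wrist {'intrinsics': [[383.1824, 0.0, 323.2288], [0.0, 383.1824, 238.5174], [0.0, 0.0, 1.0]], 'hand_eye': [[-0.0003, -0.9562, -0.2927, 0.0831], [1.0, -0.0006, 0.0009, -0.0], [-0.001, -0.2927, 0.9562, -0.1561], [0.0, 0.0, 0.0, 1.0]]}
```

View pics/scene0.png

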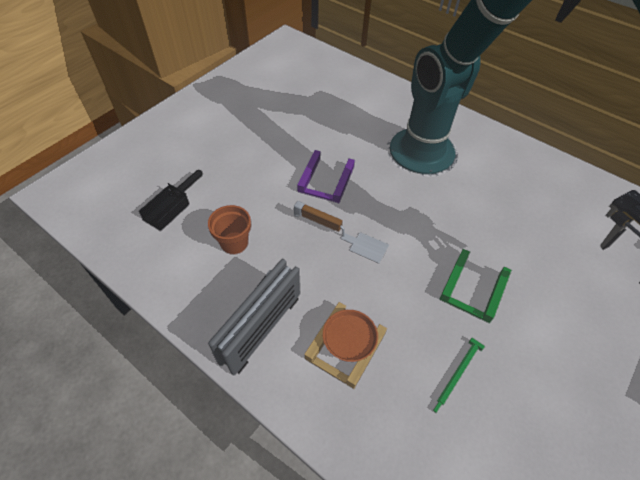

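View pics/side0.png

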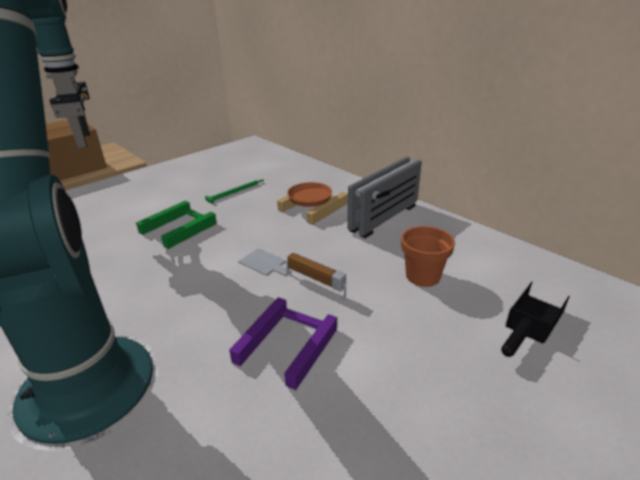

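View pics/wrist0.png

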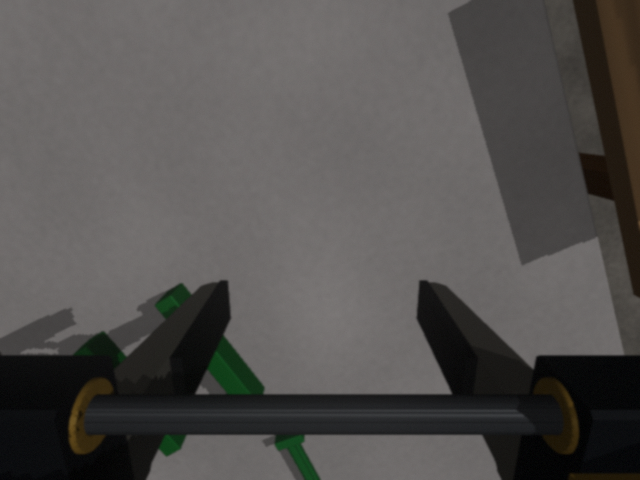

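Look-alikes in the scene view: three rack shapes, wooden with the saucer (346,343), green (478,287) and purple (326,178). The wooden one fits the description. There is only one weeder (345,230). Next I'll check close crops.

```bash
python3 - <<'E'
import cv2
a=cv2.imread('pics/scene0.png')
def crop(n,x,y,w,h,s): cv2.imwrite(f'pics/{n}.png',cv2.resize(a[y:y+h,x:x+w],None,fx=s,fy=s,interpolation=cv2.INTER_CUBIC))
crop('c_weeder',270,190,130,85,6)
crop('c_rack',290,290,110,100,6)
crop('c_stool',200,195,130,190,3)
a=cv2.imread('pics/side0.png')
crop('d_weeder',225,235,140,70,5.5)
crop('d_rack',265,140,170,110,4.5)
E
```

```text
(no output)
```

View pics/c_weeder.png

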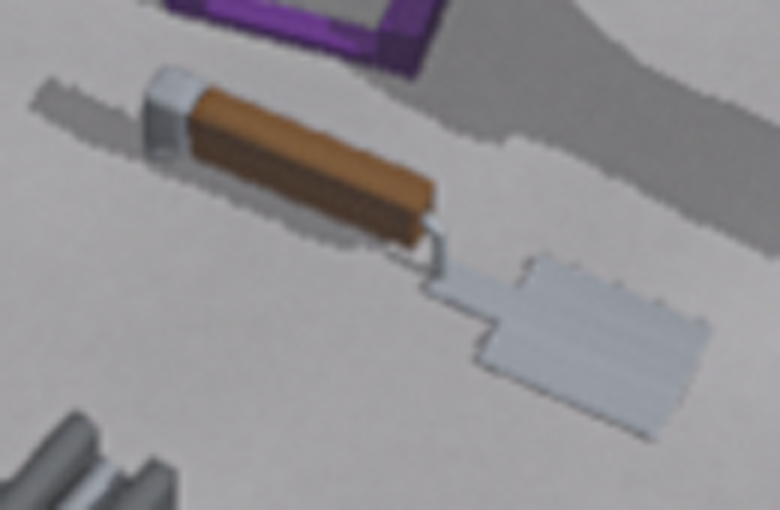

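View pics/c_rack.png

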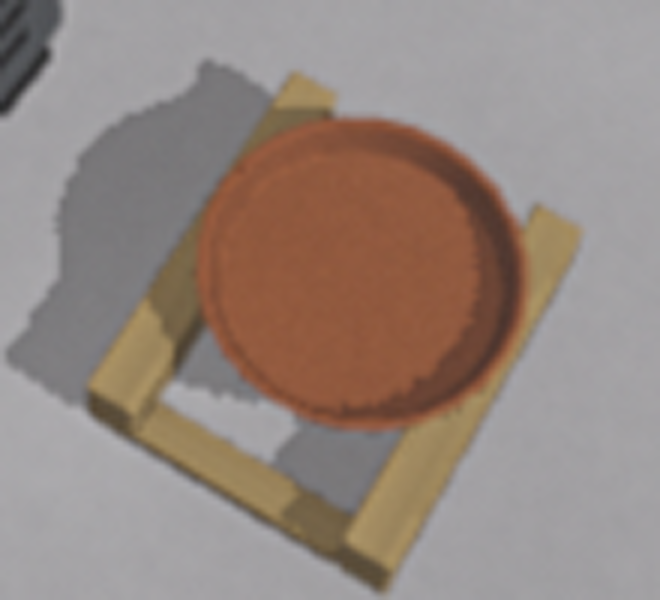

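View pics/c_stool.png

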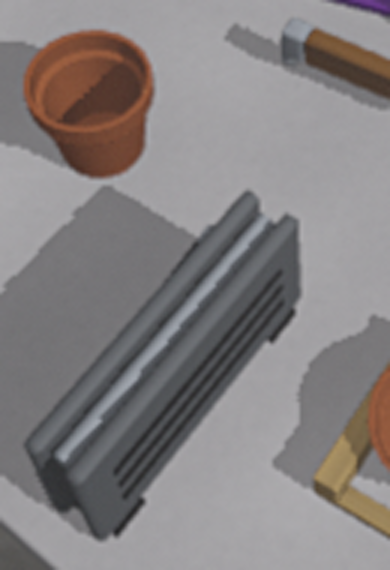

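View pics/d_weeder.png

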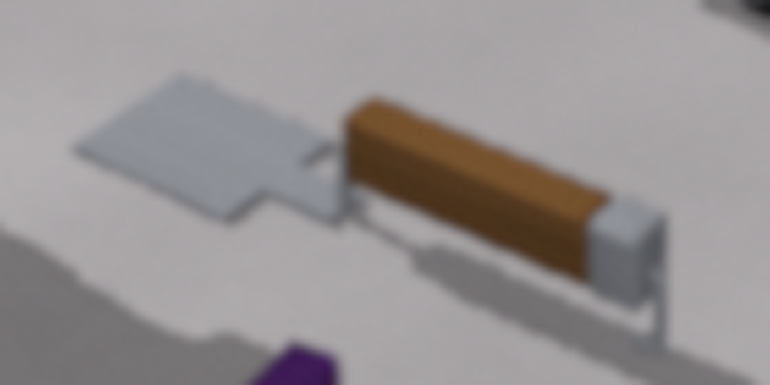

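View pics/d_rack.png

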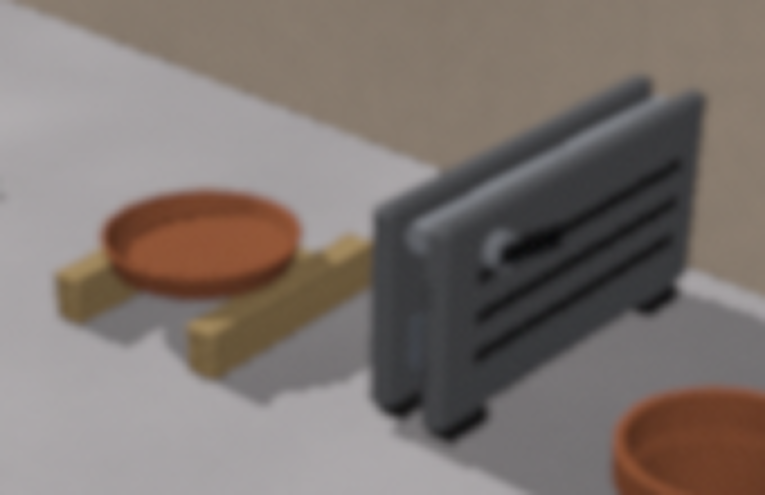

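Close crops confirm the wooden rack, with its bar at the far end, and the saucer on it. Weeder blade corners sit at about (388,244) and (378,263) in the scene view. Fitting poses from corners in both views.

```bash
cat > h.py <<'E'
import numpy as np, cv2
from scipy.optimize import least_squares
from cell import cams
C={n:cams.get_calibration(n) for n in ("scene","side")}
def proj(n,P):
    c=C[n];T=np.array(c['world_to_cam']);K=np.array(c['intrinsics'])
    p=(T[:3,:3]@np.asarray(P,float).T).T+T[:3,3]; q=(K@p.T).T; return q[:,:2]/q[:,2:]
def ray(n,uv,z):
    c=C[n];T=np.array(c['world_to_cam']);K=np.array(c['intrinsics'])
    R=T[:3,:3];o=-R.T@T[:3,3]; d=R.T@np.linalg.solve(K,[uv[0],uv[1],1]); return o+d*(z-o[2])/d[2]
def place(p,M):
    c,s=np.cos(p[2]),np.sin(p[2]);M=np.asarray(M,float)
    return np.c_[p[0]+c*M[:,0]-s*M[:,1],p[1]+s*M[:,0]+c*M[:,1],M[:,2]]
def uncrop(pts,x,y,s): return (np.asarray(pts,float)+.5)/s-.5+[x,y]
def fit(obs,p0):
    f=lambda p:np.concatenate([(proj(n,place(p,M))-uv).ravel() for n,M,uv in obs])
    r=least_squares(f,p0,loss='soft_l1'); return r.x,r.fun.reshape(-1,2)
E
cat > fit.py <<'E'
from h import *
mm=lambda L:np.array(L,float)/1000
W=mm([(45,35,4),(45,-35,4),(-45,35,4),(-45,-35,4),(-90,11,59),(-90,-11,59),(-210,11,59),(-210,-11,59),(-210,-11,25)])
ws=uncrop([(710,325),(652,438),(535,255),(478,360),(435,180),(418,218),(212,87),(190,122),(192,158)],270,190,6)
W2=mm([(45,35,4),(45,-35,4),(-45,35,4),(-90,11,59),(-90,-11,59),(-210,-11,59),(-210,11,59),(-210,11,25)])
wd=uncrop([(72,150),(182,73),(230,222),(347,120),(380,97),(605,193),(590,232),(585,282)],225,235,5.5)
for o in ([("scene",W,ws)],[("side",W2,wd)],[("scene",W,ws),("side",W2,wd)]):
    p,f=fit(o,[.4,.3,1.5]); print('weeder',p.round(4),np.degrees(p[2]).round(1)); 
print(f.round(1).tolist())
R=mm([(-80,67,34),(-80,45,34),(80,45,34),(80,67,34),(-80,-45,34),(-80,-67,34),(80,-45,34),(80,-67,34)])
rs=uncrop([(582,232),(540,205),(345,542),(388,568),(337,95),(298,72),(135,412),(88,385)],290,290,6)
p,f=fit([("scene",R,rs)],[.6,.4,.5]); print('rack',p.round(4),np.degrees(p[2]).round(1),f.round(1).tolist())
# side rack: batten -x ends visible
print('side rack proj in crop',((proj("side",place(p,R))-[265,140]+.5)*4.5-.5).round(0).tolist())
th=np.linspace(0,2*np.pi,180,endpoint=False)
def circfit(n,r,z,ext,p0,zb=None,rb=None):
    # ext: list of (axis 0/1, min/max, value)
    def f(p):
        q=proj(n,np.c_[p[0]+r*np.cos(th),p[1]+r*np.sin(th),0*th+z])
        return [ (q[:,a].min() if m<0 else q[:,a].max())-v for a,m,v in ext]
    s=least_squares(f,p0); return s.x.round(4),s.fun.round(1)
u=lambda v,o,s:(v+.5)/s-.5+o
print('saucer scene',circfit("scene",.065,.054,[(0,-1,u(198,290,6)),(0,1,u(526,290,6)),(1,-1,u(117,290,6)),(1,1,u(430,290,6))],[.6,.45]))
print('saucer side',circfit("side",.065,.054,[(0,-1,u(101,265,4.5)),(0,1,u(301,265,4.5)),(1,-1,u(190,140,4.5))],[.6,.45]))
print('pot scene',circfit("scene",.056,.1,[(0,-1,u(25,200,3)),(0,1,u(154,200,3)),(1,-1,u(30,195,3))],[.6,.1]))
print('pot side',circfit("side",.056,.1,[(0,-1,401),(0,1,454),(1,-1,227)],[.6,.1]))
S=mm([(130,27,138),(-130,27,138),(130,-27,138),(-130,-27,138)])
p,f=fit([("scene",S[[0,1,2,3]],uncrop([(70,460),(295,216),(32,440),(250,190)],200,195,3))],[.65,.25,.3]);print('stool',p.round(4),np.degrees(p[2]).round(1),f.round(1).tolist())
E
python3 fit.py
```

```text
weeder [0.4302 0.0856 1.7578] 100.7
weeder [0.4291 0.0853 1.7585] 100.8
weeder [0.4296 0.0856 1.7582] 100.7
[[1.2, 0.4], [0.9, 0.3], [0.9, -0.4], [-0.3, 0.1], [0.8, -0.0], [0.0, -0.7], [-0.7, -0.7], [-0.9, -1.2], [-1.0, 0.5], [0.2, -0.4], [0.5, 0.2], [-0.4, -0.3], [-1.0, -0.3], [-0.6, -0.7], [3.3, 0.3], [-0.1, -1.5], [0.8, 2.5]]
rack [0.7005 0.2049 0.117 ] 6.7 [[1.0, -0.3], [-0.2, -0.4], [-0.9, -0.1], [0.6, 0.9], [0.9, -0.2], [-0.3, -0.7], [-0.3, 0.5], [-0.5, 0.1]]
side rack proj in crop [[53.0, 273.0], [78.0, 283.0], [245.0, 197.0], [220.0, 188.0], [185.0, 326.0], [213.0, 337.0], [350.0, 233.0], [377.0, 243.0]]
saucer scene (array([0.6903, 0.2055]), array([-0.9,  0.9, -0.5,  0.3]))
saucer side (array([0.6903, 0.2075]), array([-0.8,  0.8, -0.2]))
pot scene (array([ 0.6531, -0.2113]), array([-0.3,  0.4, -0. ]))
pot side (array([ 0.6485, -0.2145]), array([-0.9,  0.8, -0.2]))
stool [0.7929 0.0154 0.0536] 3.1 [[1.0, 7.1], [2.6, 0.4], [-5.8, -0.9], [-0.8, -2.4]]
```

```bash
python3 - <<'E'
from h import *
p=np.array([.4296,.0856,1.7582])
inv=lambda P:(np.array([[np.cos(p[2]),np.sin(p[2])],[-np.sin(p[2]),np.cos(p[2])]])@(P[:2]-p[:2])).round(4)
# purple nearest corner, bottom & top
for uv,z in (((339,202),0),((334.5,194),.034),((298,190),.034)): P=ray("scene",uv,z);print(P.round(3),'weeder frame',inv(P))
print('grip',place(p,[[-.12,0,.042]]))
E
```

```text
[ 0.35  -0.078  0.   ] weeder frame [-0.146   0.1084]
[ 0.359 -0.091  0.034] weeder frame [-0.1599  0.1026]
[ 0.414 -0.183  0.034] weeder frame [-0.2609  0.0652]
grip [[ 0.45195704 -0.03229895  0.042     ]]
```

```bash
cat > plan.py <<'E'
import numpy as np, sys
from cell import telemetry
def plan(P,yaw,step=.045,tstep=8.0,n=8,uni=False):
    o=telemetry.get_obs();x=np.array(o['tool_pos']);R=np.array(o['tool_rot'])
    y=np.degrees(np.arctan2(R[1,0],R[0,0])); off=[];tu=[]
    print('t',round(o['t'],2),'pos',x.round(4),'yaw',round(y,2),'tilt',np.degrees(np.arccos(-R[2,2])).round(2),'gap',round(o['finger_gap'],4),'F',np.round(o['wrist_force'],1),'j',np.round(o['joint_pos'],0))
    P=np.array(P,float)
    N=max(1,int(np.ceil(max(np.linalg.norm(P-x)/step,abs((yaw-y+180)%360-180)/tstep))))
    for i in range(min(n,N)):
        d=P-x;k=N-i
        if uni: d=d/k; dy=((yaw-y+180)%360-180)/k
        else:
            L=np.linalg.norm(d); d=d*min(1,step/L) if L>0 else d
            dy=np.clip((yaw-y+180)%360-180,-tstep,tstep)
        a=np.radians(y);Rt=np.array([[np.cos(a),np.sin(a),0],[np.sin(a),-np.cos(a),0],[0,0,-1]])
        s=(Rt.T@d/.15).round(3);t=round(-dy/45,3)
        off.append(s.tolist());tu.append(float(t))
        x=x+Rt@(s*.15);y=y-t*45
    print('rows needed',N);print('"offset":',off);print('"turn":',tu);print('pred',x.round(4),round(y,2))
E
python3 -c "
from plan import *
plan([.452,-.032,.16],100.7,uni=True)"
```

```text
t 0.15 pos [0.2541 0.5978 0.2279] yaw 156.98 tilt 0.08 gap 0.092 F [ 0.1  0.  -0.3] j [-69.  27.  -1.  92.   0.  61.  -3.]
rows needed 15
"offset": [[-0.19, -0.223, 0.03], [-0.205, -0.21, 0.03], [-0.218, -0.197, 0.03], [-0.23, -0.182, 0.03], [-0.242, -0.167, 0.03], [-0.252, -0.15, 0.03], [-0.261, -0.134, 0.03], [-0.269, -0.116, 0.03]]
"turn": [0.083, 0.083, 0.083, 0.083, 0.084, 0.083, 0.084, 0.083]
pred [0.3595 0.2619 0.1919] 127.01
```

Emit:
{"op": "carry_out", "data": {"offset": [[-0.19, -0.22, 0.03], [-0.2, -0.21, 0.03], [-0.22, -0.2, 0.03], [-0.23, -0.18, 0.03], [-0.24, -0.17, 0.03], [-0.25, -0.15, 0.03], [-0.26, -0.13, 0.03], [-0.27, -0.12, 0.03]], "turn": [0.08, 0.08, 0.08, 0.08, 0.08, 0.08, 0.08, 0.08]}}

```text
t: 0.95
tool_pos: [0.3586, 0.2562, 0.188]
tool_rot: [[-0.612, 0.791, -0.003], [0.791, 0.612, 0.001], [0.003, -0.002, -1.0]]
wrist_force: [-0.4, 0.4, 0.8]
finger_gap: 0.0917
```

```bash
python3 -c "
from plan import *
plan([.452,-.032,.16],100.7,uni=True)"
```

```text
t 0.95 pos [0.3586 0.2562 0.188 ] yaw 127.7 tilt 0.17 gap 0.0917 F [-0.4  0.4  0.8] j [-50.   9.  11. 123.  -3.  48.   1.]
rows needed 7
"offset": [[-0.272, -0.097, 0.027], [-0.277, -0.079, 0.027], [-0.282, -0.06, 0.027], [-0.286, -0.041, 0.026], [-0.288, -0.022, 0.027], [-0.288, -0.002, 0.026], [-0.288, 0.017, 0.027]]
"turn": [0.086, 0.086, 0.086, 0.085, 0.086, 0.085, 0.086]
pred [ 0.452 -0.032  0.16 ] 100.7
```

Tracking is nearly exact.

Emit:
{"op": "carry_out", "data": {"offset": [[-0.27, -0.1, 0.03], [-0.28, -0.08, 0.03], [-0.28, -0.06, 0.03], [-0.29, -0.04, 0.02], [-0.29, -0.02, 0.02], [-0.29, 0.0, 0.02], [-0.28, 0.02, 0.02], [0, 0, 0]], "turn": [0.086, 0.086, 0.086, 0.086, 0.086, 0.086, 0.086, 0]}}

```text
t: 1.75
tool_pos: [0.4523, -0.0503, 0.1617]
tool_rot: [[-0.156, 0.988, 0.001], [0.988, 0.156, 0.001], [0.001, 0.001, -1.0]]
wrist_force: [-0.1, 0.1, -0.2]
finger_gap: 0.0922
```

```bash
python3 -c "
from plan import *
from cell import cams
import cv2
plan([.452,-.032,.10],100.7)
o=telemetry.get_obs();a=cams.read_camera('wrist');cv2.imwrite('pics/wrist1.png',a[:,:,::-1])
np.savez('w1.npz',p=o['tool_pos'],R=o['tool_rot'])"
```

```text
t 1.75 pos [ 0.4523 -0.0503  0.1617] yaw 98.98 tilt 0.07 gap 0.0922 F [-0.1  0.1 -0.2] j [-23.  14.  29. 123.  -9.  45.  21.]
rows needed 2
"offset": [[0.084, 0.012, 0.288], [0.036, 0.006, 0.123]]
"turn": [-0.038, -0.0]
pred [ 0.452  -0.0321  0.1   ] 100.69
```

View pics/wrist1.png

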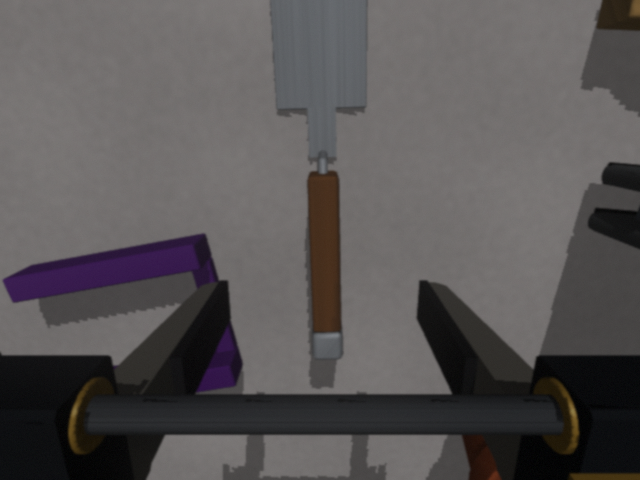

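The wrist view shows the handle between the jaws, front end at (323,173) and rear at (327,332). The purple rack is clear of the left finger. Refining the weeder pose from this view.

```bash
cat >> h.py <<'E'
def add_wrist(name,p,R):
    c=cams.get_calibration('wrist');H=np.array(c['hand_eye']);T=np.eye(4);T[:3,:3]=R;T[:3,3]=p
    C[name]={'intrinsics':c['intrinsics'],'world_to_cam':np.linalg.inv(T@H)}
E
python3 - <<'E'
from h import *
from plan import plan
z=np.load('w1.npz');add_wrist('w1',z['p'],z['R'])
M=np.array([(-90,11,59),(-90,-11,59),(-210,11,59),(-210,-11,59),(-45,35,4),(-45,-35,4)])/1000.
uv=np.array([(308.5,172),(338.5,172),(313,332),(341.5,331),(276,111),(366,106)],float)
p,f=fit([('w1',M,uv)],[.43,.0856,1.758]);print(p.round(4),np.degrees(p[2]).round(2),f.round(1).tolist())
print(place(p,[[-.12,0,.037]]).round(4))
E
```

```text
[0.4279 0.0875 1.7557] 100.59 [[-2.1, 1.8], [0.7, 0.8], [-0.1, -0.0], [0.3, 0.2], [-0.1, -3.9], [0.3, -1.6]]
[[ 0.4499 -0.0304  0.037 ]]
```

```bash
python3 -c "
from plan import *
plan([.4502,-.031,.037],100.6,step=.02,uni=True)"
```

```text
t 1.8 pos [ 0.4516 -0.0477  0.1615] yaw 99.2 tilt 0.13 gap 0.0918 F [-0.7 -0.2  0.3] j [-23.  14.  28. 123.  -9.  45.  21.]
rows needed 7
"offset": [[0.016, 0.001, 0.119], [0.016, 0.001, 0.118], [0.016, 0.001, 0.119], [0.016, 0.002, 0.118], [0.016, 0.002, 0.119], [0.016, 0.001, 0.118], [0.015, 0.002, 0.119]]
"turn": [-0.004, -0.005, -0.004, -0.005, -0.004, -0.005, -0.004]
pred [ 0.4502 -0.0311  0.037 ] 100.59
```

Emit:
{"op": "carry_out", "data": {"offset": [[0.04, 0.0, 0.12], [0.04, 0.0, 0.12], [0.03, 0.0, 0.12], [0, 0.0, 0.12], [0, 0, 0.1], [0, 0.0, 0.04], [0, 0.0, 0], [0, 0.0, 0]], "turn": [-0.015, -0.015, 0, 0, 0, 0, 0, 0]}}

```text
t: 2.6
tool_pos: [0.447, -0.0202, 0.0659]
tool_rot: [[-0.2, 0.98, -0.002], [0.98, 0.2, 0.008], [0.008, 0.0, -1.0]]
wrist_force: [0.4, 0.7, 0.5]
finger_gap: 0.092
```

```bash
python3 -c "
from plan import *
plan([.4502,-.031,.037],100.6,step=.02,uni=True)"
```

```text
t 2.6 pos [ 0.447  -0.0202  0.0659] yaw 101.55 tilt 0.49 gap 0.092 F [0.4 0.7 0.5] j [-20.  24.  23. 127. -18.  32.  27.]
rows needed 2
"offset": [[-0.037, 0.003, 0.096], [-0.038, 0.004, 0.096]]
"turn": [0.011, 0.01]
pred [ 0.4502 -0.031   0.0371] 100.6
```

Emit:
{"op": "carry_out", "data": {"offset": [[-0.03, 0.0, 0.06], [-0.02, 0.0, 0.06], [-0.01, 0.0, 0.04], [0, 0.0, 0.02], [0, 0, 0]], "turn": [0.01, 0.01, 0, 0, 0]}}

```text
t: 3.1
tool_pos: [0.4502, -0.0294, 0.038]
tool_rot: [[-0.184, 0.983, 0.002], [0.983, 0.183, 0.009], [0.008, 0.003, -1.0]]
wrist_force: [-1.0, 0.2, 0.9]
finger_gap: 0.0919
```

```bash
python3 -c "
from plan import *
plan([.4502,-.031,.037],100.6,step=.02,uni=True)"
```

```text
t 3.1 pos [ 0.4502 -0.0294  0.038 ] yaw 100.57 tilt 0.52 gap 0.0919 F [-1.   0.2  0.9] j [-17.  27.  20. 127. -21.  29.  30.]
rows needed 1
"offset": [[-0.011, -0.002, 0.007]]
"turn": [-0.001]
pred [ 0.4502 -0.031   0.037 ] 100.62
```

Emit:
{"op": "carry_out", "data": {"offset": [[-0.01, 0.0, 0.0], [0, 0, 0], [0, 0, 0], [0, 0, 0], [0, 0, 0], [0, 0, 0], [0, 0, 0], [0, 0, 0]], "turn": [0, 0, 0, 0, 0, 0, 0, 0], "gripper": 1, "newtons": 60}}

```text
t: 3.9
tool_pos: [0.451, -0.0308, 0.0386]
tool_rot: [[-0.184, 0.983, 0.003], [0.983, 0.184, 0.009], [0.008, 0.005, -1.0]]
wrist_force: [-0.1, -0.7, 0.3]
finger_gap: 0.03
```

```bash
python3 -c "
from plan import *
plan([.4502,-.031,.1],100.6,step=.02,uni=True)"
```

```text
t 3.9 pos [ 0.451  -0.0308  0.0386] yaw 100.58 tilt 0.55 gap 0.03 F [-0.1 -0.7  0.3] j [-17.  27.  20. 127. -21.  29.  30.]
rows needed 4
"offset": [[-0.0, -0.001, -0.102], [-0.0, -0.002, -0.102], [-0.0, -0.001, -0.103], [-0.0, -0.002, -0.102]]
"turn": [-0.0, -0.0, -0.0, -0.0]
pred [ 0.4501 -0.031   0.1   ] 100.58
```

Gap 30 mm, possibly still closing; let it run on.

Emit:
{"op": "carry_out", "data": {"offset": [[0, 0, 0], [0, 0, 0], [0, 0, 0], [0, 0, 0]], "turn": [0, 0, 0, 0]}}

```text
t: 4.3
tool_pos: [0.4507, -0.0308, 0.0386]
tool_rot: [[-0.184, 0.983, 0.002], [0.983, 0.184, 0.009], [0.009, 0.004, -1.0]]
wrist_force: [1.2, 0.5, -0.1]
finger_gap: 0.0216
```

Emit:
{"op": "carry_out", "data": {"offset": [[0, 0, -0.05], [0, 0, -0.1], [0, 0, -0.12], [0, 0, -0.12], [0, 0, -0.1], [0, 0, -0.05], [0, 0, 0], [0, 0, 0]], "turn": [0, 0, 0, 0, 0, 0, 0, 0]}}

```text
t: 5.1
tool_pos: [0.4472, -0.0315, 0.1223]
tool_rot: [[-0.183, 0.983, -0.004], [0.983, 0.183, 0.009], [0.01, -0.002, -1.0]]
wrist_force: [0.2, 0.4, -2.6]
finger_gap: 0.0218
```

```bash
python3 -c "
from plan import *
from cell import cams
import cv2
plan([.43,.17,.12],6.7,step=.03,tstep=7,uni=True)
a=cams.read_camera('side');cv2.imwrite('pics/side2.png',cv2.resize(a[180:300,200:400,::-1],None,fx=4,fy=4))"
```

```text
t 5.1 pos [ 0.4472 -0.0315  0.1223] yaw 100.55 tilt 0.58 gap 0.0218 F [ 0.2  0.4 -2.6] j [-23.  17.  27. 125. -13.  40.  23.]
rows needed 14
"offset": [[0.096, 0.01, 0.001], [0.096, -0.002, 0.001], [0.095, -0.013, 0.001], [0.093, -0.024, 0.001], [0.09, -0.035, 0.001], [0.085, -0.045, 0.001], [0.079, -0.055, 0.001], [0.073, -0.064, 0.001]]
"turn": [0.149, 0.149, 0.149, 0.149, 0.149, 0.149, 0.149, 0.149]
pred [0.4373 0.0836 0.1211] 46.91
```

View pics/side2.png

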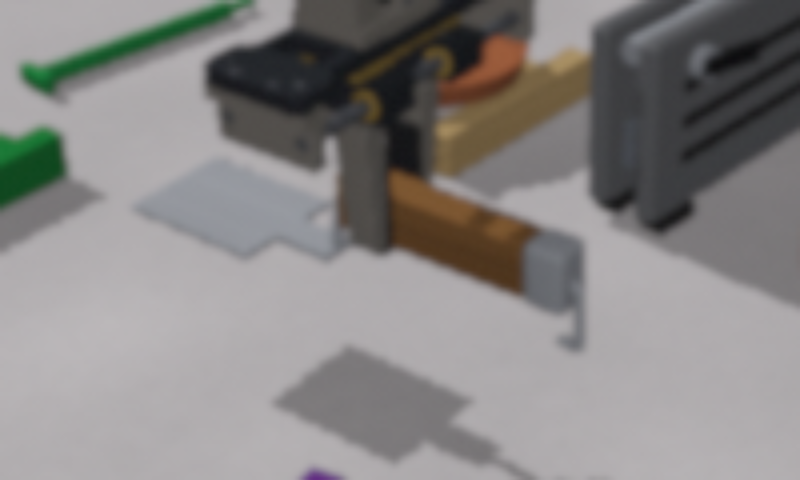

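The weeder is held level. Turning and moving to the pre-insertion pose.

Emit:
{"op": "carry_out", "data": {"offset": [[0.09, 0.01, 0], [0.09, 0, 0], [0.09, -0.01, 0], [0.09, -0.02, 0], [0.09, -0.03, 0], [0.08, -0.04, 0], [0.08, -0.05, 0], [0.07, -0.06, 0]], "turn": [0.1, 0.14, 0.14, 0.14, 0.14, 0.14, 0.14, 0.14]}}

```text
t: 5.95
tool_pos: [0.4327, 0.0783, 0.1173]
tool_rot: [[0.647, 0.762, -0.015], [0.762, -0.647, 0.004], [-0.007, -0.013, -1.0]]
wrist_force: [-0.4, 0.2, -2.6]
finger_gap: 0.0211
```

```bash
python3 -c "
from plan import *
from h import *
plan([.43,.172,.12],6.7,step=.03,tstep=7,uni=True)
for uv in ((441,297),(490,319),(459,250)):print(ray('scene',uv,.034).round(3))
"
```

```text
t 5.95 pos [0.4327 0.0783 0.1173] yaw 49.65 tilt 0.86 gap 0.0211 F [-0.4  0.2 -2.6] j [-45.  19.  36. 127. -18.  40. -37.]
rows needed 7
"offset": [[0.066, -0.06, -0.003], [0.06, -0.066, -0.003], [0.052, -0.072, -0.002], [0.044, -0.078, -0.003], [0.036, -0.082, -0.002], [0.027, -0.085, -0.003], [0.017, -0.088, -0.002]]
"turn": [0.136, 0.136, 0.136, 0.137, 0.136, 0.137, 0.136]
pred [0.43  0.172 0.12 ] 6.72
[0.46  0.32  0.034]
[0.438 0.442 0.034]
[0.305 0.287 0.034]
```

Emit:
{"op": "carry_out", "data": {"offset": [[0.06, -0.05, 0], [0.05, -0.06, 0], [0.05, -0.07, 0], [0.04, -0.07, 0], [0.04, -0.07, 0], [0.03, -0.06, 0], [0.01, -0.04, 0], [0, 0, 0]], "turn": [0.12, 0.13, 0.13, 0.13, 0.13, 0.12, 0.06, 0]}}

```text
t: 6.75
tool_pos: [0.4295, 0.1582, 0.1113]
tool_rot: [[0.98, 0.196, -0.022], [0.196, -0.981, -0.006], [-0.023, 0.001, -1.0]]
wrist_force: [-0.2, -0.9, -3.2]
finger_gap: 0.0215
```

```bash
python3 -c "
from plan import *
from h import *
plan([.43,.172,.12],6.7,step=.03,tstep=7,uni=True)
print(telemetry.get_obs()['tool_rot'])
"
```

```text
t 6.75 pos [0.4295 0.1582 0.1113] yaw 11.3 tilt 1.3 gap 0.0215 F [-0.2 -0.9 -3.2] j [-61.  23.  44. 125. -24.  42. -79.]
rows needed 1
"offset": [[0.021, -0.089, -0.058]]
"turn": [0.102]
pred [0.4299 0.1719 0.12  ] 6.71
[[ 0.9803642   0.19596539 -0.02199097]
 [ 0.19589106 -0.98061021 -0.00550611]
 [-0.02264358  0.00109016 -0.99974301]]
```

Emit:
{"op": "carry_out", "data": {"offset": [[0, -0.02, 0], [0.01, -0.03, 0], [0.01, -0.03, 0], [0, -0.01, 0], [0, 0, 0], [0, 0, 0]], "turn": [0.03, 0.03, 0.03, 0.01, 0, 0]}}

```text
t: 7.35
tool_pos: [0.4299, 0.1715, 0.1102]
tool_rot: [[0.993, 0.113, -0.023], [0.113, -0.994, -0.007], [-0.024, 0.005, -1.0]]
wrist_force: [0.3, 0.2, -2.7]
finger_gap: 0.0215
```

```bash
python3 -c "
from plan import *
from cell import cams
import cv2
plan([.43,.172,.12],6.7,step=.03,tstep=7,uni=True)
o=telemetry.get_obs();print(np.round(o['tool_rot'],4).tolist())
np.savez('w3.npz',p=o['tool_pos'],R=o['tool_rot'])
for n in ('wrist','scene','side'):
  cv2.imwrite(f'pics/{n}3.png',cams.read_camera(n)[:,:,::-1])
a=cv2.imread('pics/scene3.png');cv2.imwrite('pics/c3.png',cv2.resize(a[210:390,290:510],None,fx=3.5,fy=3.5,interpolation=cv2.INTER_CUBIC))
a=cv2.imread('pics/side3.png');cv2.imwrite('pics/d3.png',cv2.resize(a[150:290,180:380],None,fx=4,fy=4,interpolation=cv2.INTER_CUBIC))
"
```

```text
t 7.35 pos [0.4299 0.1715 0.1102] yaw 6.5 tilt 1.4 gap 0.0215 F [ 0.3  0.2 -2.7] j [-63.  24.  45. 124. -26.  43. -84.]
rows needed 1
"offset": [[0.001, -0.003, -0.066]]
"turn": [-0.005]
pred [0.43   0.172  0.1201] 6.72
[[0.9933, 0.1133, -0.0232], [0.1131, -0.9936, -0.0074], [-0.0239, 0.0047, -0.9997]]
```

View pics/c3.png

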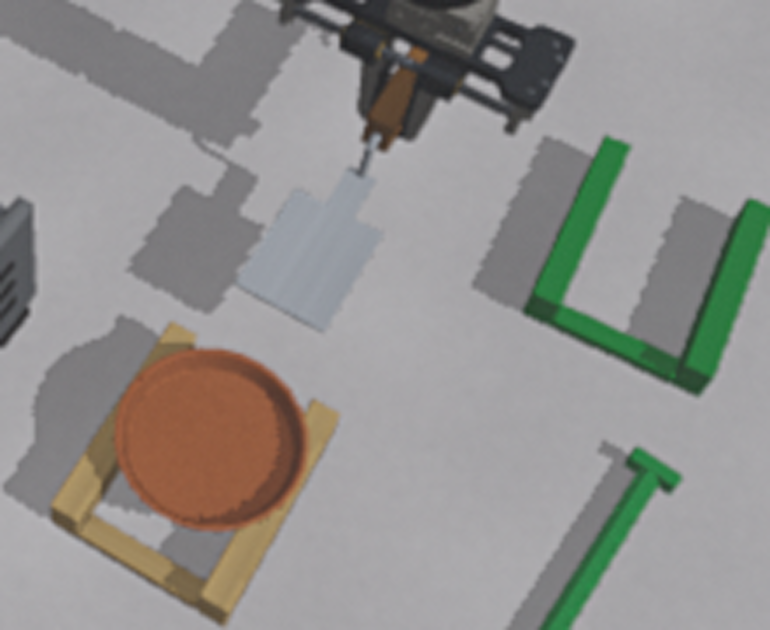

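View pics/d3.png

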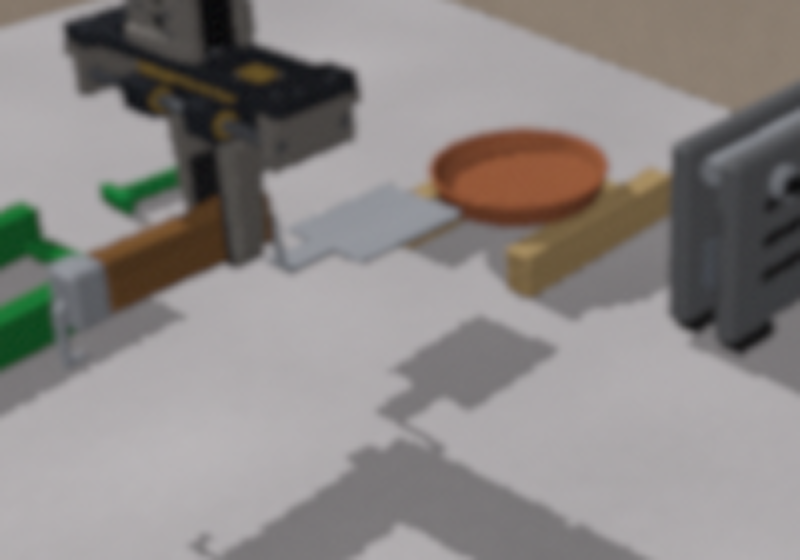

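View pics/wrist3.png

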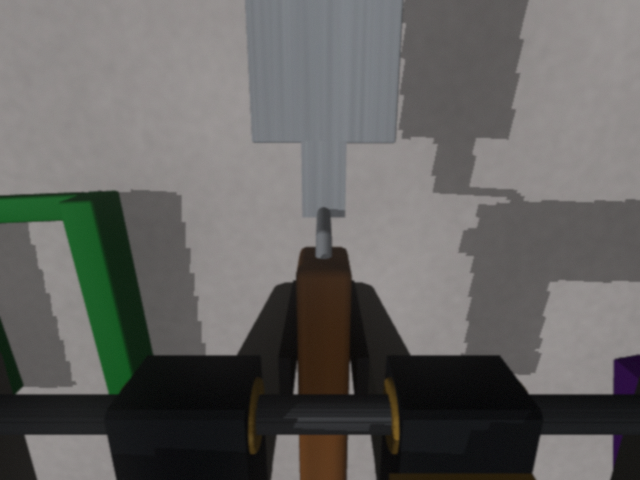

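```bash
cat > fit6.py <<'E'
from h import *
from scipy.spatial.transform import Rotation as Ro
def fit6(obs,p0,reg=None):
    def f(p):
        A=Ro.from_euler('ZYX',p[3:]).as_matrix()
        return np.concatenate([(proj(n,M@A.T+p[:3])-uv).ravel() for n,M,uv in obs]+([reg(p)] if reg else []))
    r=least_squares(f,p0,loss='soft_l1');return r.x,r.fun
E
python3 - <<'E'
from fit6 import *
z=np.load('w3.npz');add_wrist('w3',z['p'],z['R'])
M=np.array([(45,35,4),(45,-35,4),(-45,35,4),(-45,-35,4)])/1000.
s=uncrop([(322,332),(237,275),(383,233),(300,188)],290,210,3.5)
d=uncrop([(393,185),(463,213),(292,232),(362,262)],180,150,4)
Mw=np.array([(-45,35,4),(-45,-35,4)])/1000.; w=np.array([(252,142),(396,142)],float)
for o in ([('scene',M,s),('side',M,d)],[('scene',M,s),('side',M,d),('w3',Mw,w)]):
    p,f=fit6(o,[.55,.19,.07,.11,0,0]);print(p[:3].round(4),np.degrees(p[3:]).round(2),f.round(1))
print('nominal',(z['p']+z['R']@np.array([.12,0,.037])).round(4))
E
```

```text
[0.5469 0.1835 0.0684] [ 4.67  0.39 -2.54] [-0.2 -0.3 -1.2  0.7  0.2  0.8 -0.6 -0.7 -0.5 -0.   0.2 -0.3 -1.1 -0.
 -0.4  0.1]
[0.5468 0.1842 0.0681] [ 6.17  0.85 -1.92] [ 0.7 -0.1 -0.7  1.5  0.3  0.3 -1.  -0.4 -1.3 -0.  -0.  -0.3 -1.3  0.
 -0.   0.1  0.1 -0.6  0.1  0.5]
nominal [0.5482 0.1848 0.0703]
```

Emit:
{"op": "carry_out", "data": {"offset": [[0, -0.02, 0.05], [0, 0, 0.08], [0, 0, 0.08], [0, 0, 0.08], [0, 0, 0.05], [0, 0, 0.02], [0, 0, 0], [0, 0, 0]], "turn": [0, 0, 0, 0, 0, 0, 0, 0]}}

```text
t: 8.3
tool_pos: [0.4274, 0.1734, 0.05]
tool_rot: [[0.993, 0.112, -0.026], [0.112, -0.994, -0.009], [-0.026, 0.006, -1.0]]
wrist_force: [-0.4, -0.3, -3.0]
finger_gap: 0.0217
```

```bash
python3 -c "
from plan import *
plan([.573,.1913,.055],6.7,step=.02,tstep=7,uni=True)
o=telemetry.get_obs();R=np.array(o['tool_rot']);print(R.round(4).tolist());print('blade',np.array(o['tool_pos'])+R@[.119,0,.037]+[0,0,-.0015])
"
```

```text
t 8.3 pos [0.4274 0.1734 0.05  ] yaw 6.44 tilt 1.55 gap 0.0217 F [-0.4 -0.3 -3. ] j [-57.  31.  38. 125. -33.  36. -78.]
rows needed 8
"offset": [[0.122, -0.001, -0.004], [0.122, -0.001, -0.004], [0.122, -0.001, -0.004], [0.122, -0.001, -0.004], [0.122, -0.001, -0.004], [0.123, -0.001, -0.004], [0.122, -0.001, -0.005], [0.123, -0.001, -0.004]]
"turn": [-0.001, -0.001, -0.001, -0.001, -0.0, -0.001, -0.0, -0.001]
pred [0.573  0.1913 0.055 ] 6.71
[[0.9934, 0.1122, -0.0256], [0.112, -0.9937, -0.0089], [-0.0264, 0.006, -0.9996]]
blade [0.54469753 0.18636242 0.00841947]
```

Emit:
{"op": "carry_out", "data": {"offset": [[0.05, 0, -0.03], [0.1, 0, -0.02], [0.1, 0, -0.01], [0.05, 0, -0.01], [0, 0, 0]], "turn": [-0.003, -0.003, 0, 0, 0]}}

```text
t: 8.8
tool_pos: [0.477, 0.1799, 0.0627]
tool_rot: [[0.993, 0.118, -0.021], [0.118, -0.993, -0.006], [-0.022, 0.004, -1.0]]
wrist_force: [-0.1, -0.9, -3.4]
finger_gap: 0.0217
```

```bash
python3 -c "
from plan import *
from cell import cams
import cv2
plan([.573,.1913,.057],6.7,step=.02,tstep=7,uni=True)
o=telemetry.get_obs();R=np.array(o['tool_rot']);print(R.round(4).tolist());print('blade',np.array(o['tool_pos'])+R@[.119,0,.037]+[0,0,-.0015])
a=cams.read_camera('scene')[:,:,::-1];cv2.imwrite('pics/c4.png',cv2.resize(a[230:400,290:460],None,fx=3.5,fy=3.5,interpolation=cv2.INTER_CUBIC))
"
```

```text
t 8.8 pos [0.477  0.1799 0.0627] yaw 6.78 tilt 1.27 gap 0.0217 F [-0.1 -0.9 -3.4] j [-55.  33.  39. 119. -32.  40. -78.]
rows needed 5
"offset": [[0.129, 0.0, 0.008], [0.129, 0.0, 0.007], [0.129, 0.0, 0.008], [0.129, 0.0, 0.007], [0.129, 0.0, 0.008]]
"turn": [0.0, 0.0, 0.001, 0.0, 0.001]
pred [0.573  0.1913 0.057 ] 6.69
[[0.9928, 0.1182, -0.0212], [0.1181, -0.993, -0.0065], [-0.0218, 0.0039, -0.9998]]
blade [0.59430754 0.19373829 0.02157718]
```

View pics/c4.png

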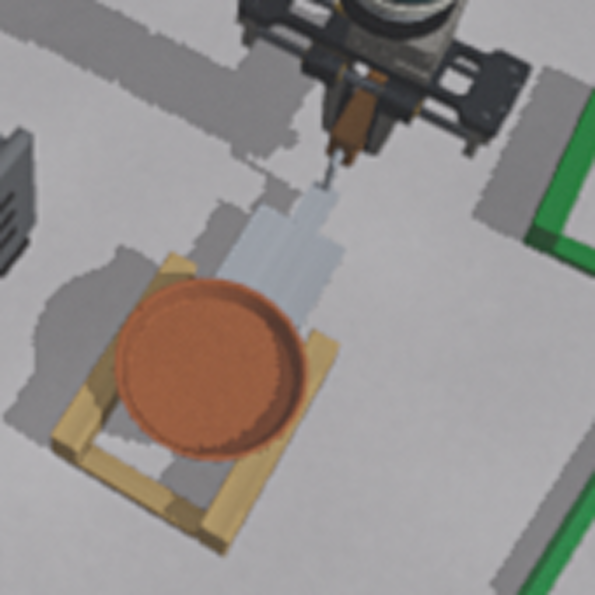

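The blade is in the gap, roughly centred between the battens at about (200,265) and (325,345) in the crop. Continuing gently.

Emit:
{"op": "carry_out", "data": {"offset": [[0.05, 0, 0.02], [0.1, 0, 0.01], [0.1, 0, 0], [0.06, 0, 0], [0, 0, 0]], "turn": [0, 0, 0, 0, 0]}}

```text
t: 9.35
tool_pos: [0.5217, 0.1858, 0.0556]
tool_rot: [[0.993, 0.119, -0.026], [0.119, -0.993, -0.006], [-0.026, 0.003, -1.0]]
wrist_force: [0.4, -0.6, -3.4]
finger_gap: 0.0218
```

```bash
python3 -c "
from plan import *
plan([.573,.1913,.055],6.7,step=.02,tstep=7,uni=True)
o=telemetry.get_obs();R=np.array(o['tool_rot']);print(R.round(4).tolist());print('blade',np.array(o['tool_pos'])+R@[.119,0,.037]+[0,0,-.0015])
"
```

```text
t 9.35 pos [0.5217 0.1858 0.0556] yaw 6.86 tilt 1.52 gap 0.0218 F [ 0.4 -0.6 -3.4] j [-52.  37.  38. 113. -33.  43. -77.]
rows needed 3
"offset": [[0.115, 0.002, 0.001], [0.115, 0.001, 0.001], [0.114, 0.001, 0.002]]
"turn": [0.001, 0.001, 0.001]
pred [0.573  0.1913 0.055 ] 6.72
[[0.9925, 0.1195, -0.0258], [0.1193, -0.9928, -0.0064], [-0.0263, 0.0033, -0.9996]]
blade [0.6388074  0.19977771 0.01393223]
```

Emit:
{"op": "carry_out", "data": {"offset": [[0.05, 0, -0.005], [0.1, 0, -0.005], [0.1, 0, -0.005], [0.07, 0, 0], [0.02, 0, 0], [0, 0, 0]], "turn": [0, 0, 0, 0, 0, 0]}}

```text
t: 9.95
tool_pos: [0.5714, 0.192, 0.0553]
tool_rot: [[0.992, 0.12, -0.031], [0.12, -0.993, -0.007], [-0.032, 0.003, -0.999]]
wrist_force: [-0.2, 0.2, -2.8]
finger_gap: 0.0216
```

```bash
python3 -c "
from plan import *
from cell import cams
import cv2
plan([.573,.1913,.055],6.7,step=.02,tstep=7,uni=True)
o=telemetry.get_obs();R=np.array(o['tool_rot']);print(R.round(4).tolist());print('blade',np.array(o['tool_pos'])+R@[.119,0,.037]+[0,0,-.0015])
a=cams.read_camera('scene')[:,:,::-1];cv2.imwrite('pics/c5.png',cv2.resize(a[230:400,290:460],None,fx=3.5,fy=3.5,interpolation=cv2.INTER_CUBIC))
a=cams.read_camera('side')[:,:,::-1];cv2.imwrite('pics/d5.png',cv2.resize(a[100:260,220:420],None,fx=4,fy=3.75,interpolation=cv2.INTER_CUBIC))
"
```

```text
t 9.95 pos [0.5714 0.192  0.0553] yaw 6.88 tilt 1.82 gap 0.0216 F [-0.2  0.2 -2.8] j [-49.  41.  38. 106. -33.  47. -77.]
rows needed 1
"offset": [[0.01, 0.006, 0.002]]
"turn": [0.004]
pred [0.573  0.1913 0.055 ] 6.7
[[0.9923, 0.1198, -0.0309], [0.1197, -0.9928, -0.0068], [-0.0315, 0.0031, -0.9995]]
blade [0.68837126 0.20600782 0.01304208]
```

View pics/c5.png

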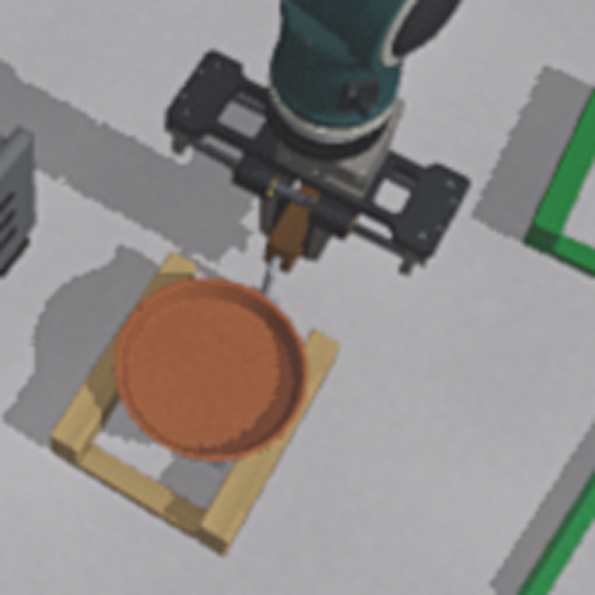

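View pics/d5.png

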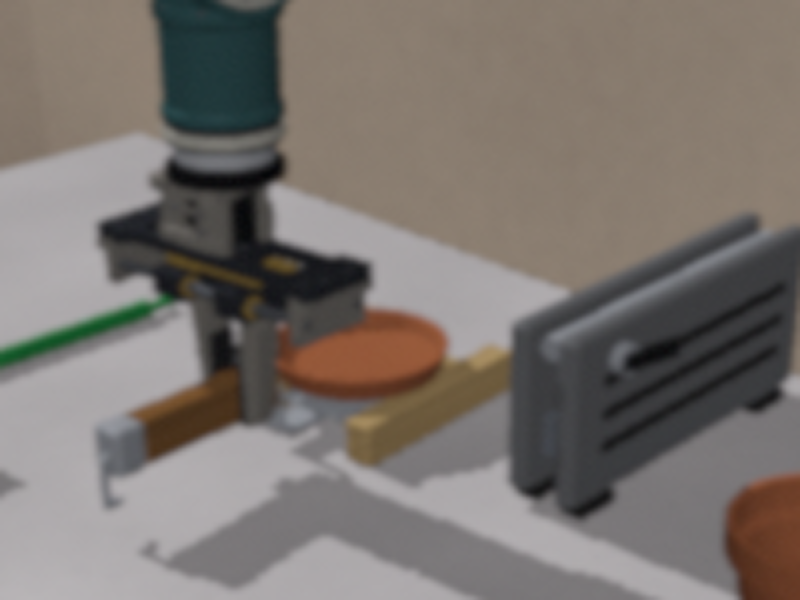

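Blade centre at (0.688, 0.206) is under the saucer centre (0.690, 0.2065). Lifting slowly.

Emit:
{"op": "carry_out", "data": {"offset": [[0, 0, -0.03], [0, 0, -0.04], [0, 0, -0.04], [0, 0, -0.03], [0, 0, -0.03], [0, 0, -0.03], [0, 0, -0.03], [0, 0, -0.02]], "turn": [0, 0, 0, 0, 0, 0, 0, 0]}}

```text
t: 10.85
tool_pos: [0.5698, 0.1924, 0.0959]
tool_rot: [[0.992, 0.12, -0.034], [0.12, -0.993, -0.006], [-0.035, 0.002, -0.999]]
wrist_force: [-0.6, 0.4, -3.6]
finger_gap: 0.0217
```

```bash
python3 -c "
from plan import *
from cell import cams
import cv2
plan([.573,.1913,.055],6.7,step=.02,tstep=7,uni=True)
o=telemetry.get_obs();R=np.array(o['tool_rot']);print(R.round(4).tolist());print('blade',np.array(o['tool_pos'])+R@[.119,0,.037]+[0,0,-.0015])
a=cams.read_camera('side')[:,:,::-1];cv2.imwrite('pics/d6.png',cv2.resize(a[100:260,220:420],None,fx=4,fy=3.75,interpolation=cv2.INTER_CUBIC))
"
```

```text
t 10.85 pos [0.5698 0.1924 0.0959] yaw 6.9 tilt 2.0 gap 0.0217 F [-0.6  0.4 -3.6] j [-51.  38.  40. 105. -31.  51. -79.]
rows needed 3
"offset": [[0.007, 0.003, 0.091], [0.007, 0.004, 0.091], [0.007, 0.003, 0.091]]
"turn": [0.001, 0.002, 0.001]
pred [0.5731 0.1913 0.055 ] 6.72
[[0.9922, 0.1202, -0.0343], [0.12, -0.9927, -0.0063], [-0.0348, 0.0021, -0.9994]]
blade [0.68655398 0.2064897  0.05331515]
```

View pics/d6.png

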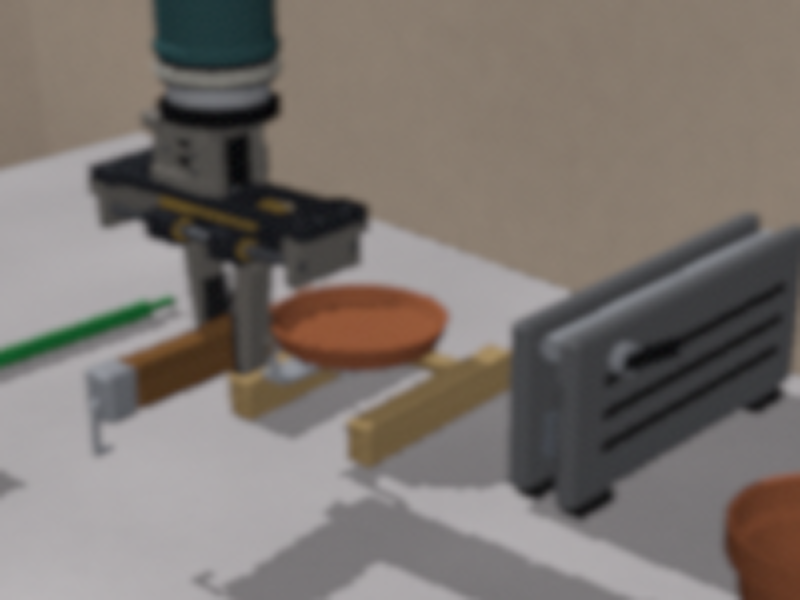

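The saucer is lifted clear of the battens and rides level on the blade. Raising it further.

Emit:
{"op": "carry_out", "data": {"offset": [[0, 0, -0.04], [0, 0, -0.07], [0, 0, -0.1], [0, 0, -0.12], [0, 0, -0.12], [0, 0, -0.12], [0, 0, -0.12], [0, 0, -0.1]], "turn": [0, 0, 0, 0, 0, 0, 0, 0]}}

```text
t: 11.7
tool_pos: [0.5735, 0.1921, 0.2236]
tool_rot: [[0.992, 0.118, -0.035], [0.118, -0.993, -0.007], [-0.036, 0.003, -0.999]]
wrist_force: [-0.1, -0.5, -3.7]
finger_gap: 0.0217
```

Emit:
{"op": "carry_out", "data": {"offset": [[0, 0, -0.07], [0, 0, -0.04], [0, 0, -0.02], [0, 0, 0], [0, 0, 0]], "turn": [0, 0, 0, 0, 0]}}

```text
t: 12.2
tool_pos: [0.5747, 0.192, 0.247]
tool_rot: [[0.992, 0.118, -0.033], [0.118, -0.993, -0.005], [-0.033, 0.001, -0.999]]
wrist_force: [-0.5, -0.2, -4.8]
finger_gap: 0.0217
```

```bash
python3 -c "
from plan import *
from cell import cams
import cv2
plan([.54,-.17,.25],-5,step=.02,tstep=4,uni=True)
o=telemetry.get_obs();R=np.array(o['tool_rot']);print(R.round(4).tolist());print('blade',np.array(o['tool_pos'])+R@[.119,0,.037]+[0,0,-.0015])
a=cams.read_camera('side')[:,:,::-1];cv2.imwrite('pics/d7.png',cv2.resize(a[50:300,180:480],None,fx=2.6,fy=2.4,interpolation=cv2.INTER_CUBIC))
"
```

```text
t 12.2 pos [0.5747 0.192  0.247 ] yaw 6.76 tilt 1.9 gap 0.0217 F [-0.5 -0.2 -4.8] j [-56.  28.  47.  98. -22.  66. -85.]
rows needed 19
"offset": [[-0.027, 0.125, -0.001], [-0.026, 0.125, -0.001], [-0.024, 0.125, -0.001], [-0.023, 0.126, -0.001], [-0.022, 0.126, -0.001], [-0.02, 0.126, -0.001], [-0.019, 0.126, -0.001], [-0.017, 0.126, -0.001]]
"turn": [0.014, 0.014, 0.014, 0.014, 0.014, 0.014, 0.014, 0.014]
pred [0.5601 0.0396 0.2482] 1.72
[[0.9925, 0.1178, -0.0328], [0.1177, -0.993, -0.0051], [-0.0332, 0.0012, -0.9994]]
blade [0.6916096  0.20584094 0.20452169]
```

View pics/d7.png

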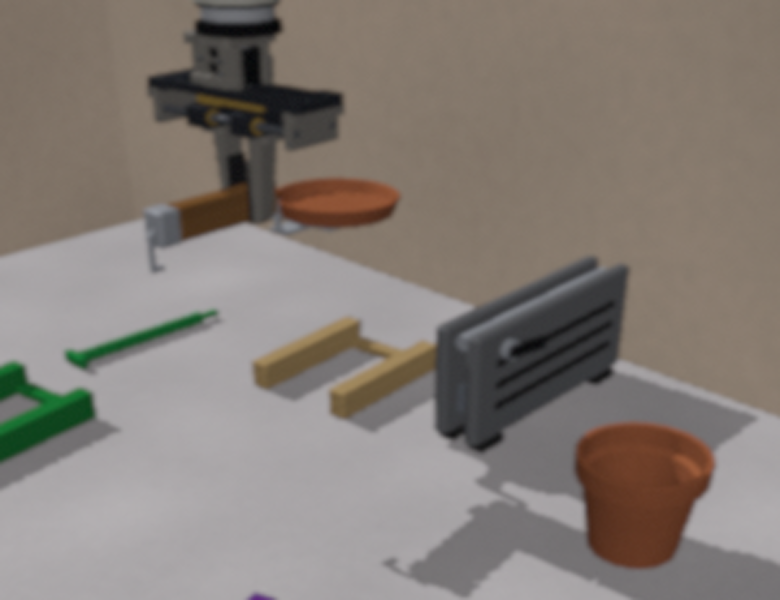

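Emit:
{"op": "carry_out", "data": {"offset": [[0, 0.03, 0], [-0.01, 0.06, 0], [-0.02, 0.09, 0], [-0.02, 0.11, 0], [-0.02, 0.12, 0], [-0.02, 0.12, 0], [-0.02, 0.12, 0], [-0.02, 0.12, 0]], "turn": [0, 0, 0, 0, 0, 0, 0, 0]}}

```text
t: 13.05
tool_pos: [0.5668, 0.0639, 0.2462]
tool_rot: [[0.993, 0.117, -0.036], [0.116, -0.993, -0.008], [-0.037, 0.003, -0.999]]
wrist_force: [-0.3, 0.1, -3.9]
finger_gap: 0.0216
```

```bash
python3 -c "
from plan import *
plan([.534,-.227,.25],6.8,step=.018,tstep=4,uni=True)
o=telemetry.get_obs();R=np.array(o['tool_rot']);print(R.round(4).tolist());print('blade',np.array(o['tool_pos'])+R@[.119,0,.037]+[0,0,-.0015])
"
```

```text
t 13.05 pos [0.5668 0.0639 0.2462] yaw 6.69 tilt 2.1 gap 0.0216 F [-0.3  0.1 -3.9] j [-47.  24.  49. 103. -20.  64. -75.]
rows needed 17
"offset": [[-0.026, 0.112, -0.001], [-0.026, 0.112, -0.002], [-0.026, 0.112, -0.001], [-0.026, 0.112, -0.002], [-0.026, 0.112, -0.001], [-0.026, 0.112, -0.002], [-0.026, 0.112, -0.001], [-0.026, 0.112, -0.002]]
"turn": [-0.0, -0.0, -0.0, -0.0, -0.0, -0.0, -0.0, -0.0]
pred [ 0.5515 -0.0732  0.248 ] 6.69
[[0.9925, 0.1166, -0.0359], [0.1164, -0.9932, -0.0077], [-0.0365, 0.0035, -0.9993]]
blade [0.68359676 0.07746146 0.20337054]
```

Emit:
{"op": "carry_out", "data": {"offset": [[-0.02, 0.12, 0], [-0.02, 0.12, 0], [-0.03, 0.12, 0], [-0.03, 0.12, 0], [-0.03, 0.12, 0], [-0.03, 0.12, 0], [-0.03, 0.12, 0], [-0.03, 0.12, 0]], "turn": [0, 0, 0, 0, 0, 0, 0, 0]}}

```text
t: 13.85
tool_pos: [0.5442, -0.1048, 0.25]
tool_rot: [[0.994, 0.101, -0.033], [0.101, -0.995, -0.007], [-0.034, 0.003, -0.999]]
wrist_force: [1.0, -0.2, -3.5]
finger_gap: 0.0216
```

```bash
python3 -c "
from plan import *
plan([.534,-.227,.25],6.8,step=.018,tstep=4,uni=True)
o=telemetry.get_obs();R=np.array(o['tool_rot']);print(R.round(4).tolist());print('blade',np.array(o['tool_pos'])+R@[.119,0,.037]+[0,0,-.0015])
"
```

```text
t 13.85 pos [ 0.5442 -0.1048  0.25  ] yaw 5.8 tilt 1.95 gap 0.0216 F [ 1.  -0.2 -3.5] j [-33.  22.  52. 105. -19.  63. -59.]
rows needed 7
"offset": [[-0.021, 0.115, 0.0], [-0.022, 0.115, 0.0], [-0.022, 0.115, 0.0], [-0.022, 0.114, 0.0], [-0.023, 0.115, 0.0], [-0.023, 0.114, 0.0], [-0.023, 0.114, 0.0]]
"turn": [-0.003, -0.003, -0.003, -0.003, -0.003, -0.004, -0.003]
pred [ 0.534  -0.2269  0.25  ] 6.79
[[0.9943, 0.1012, -0.0334], [0.101, -0.9949, -0.0067], [-0.0339, 0.0033, -0.9994]]
blade [ 0.6613066  -0.09304082  0.20749669]
```

Emit:
{"op": "carry_out", "data": {"offset": [[-0.02, 0.12, 0], [-0.02, 0.11, 0], [-0.02, 0.1, 0], [-0.02, 0.09, 0], [-0.02, 0.08, 0], [-0.01, 0.06, 0], [-0.01, 0.04, 0], [0, 0.02, 0]], "turn": [0, 0, 0, 0, 0, 0, 0, 0]}}

```text
t: 14.65
tool_pos: [0.5282, -0.2157, 0.2526]
tool_rot: [[0.996, 0.087, -0.032], [0.087, -0.996, -0.006], [-0.032, 0.003, -0.999]]
wrist_force: [0.4, 0.6, -4.3]
finger_gap: 0.0214
```

Emit:
{"op": "carry_out", "data": {"offset": [[0, 0.0, 0], [0, 0, 0]], "turn": [0, 0]}}

```text
t: 14.85
tool_pos: [0.5285, -0.2152, 0.2524]
tool_rot: [[0.996, 0.088, -0.032], [0.088, -0.996, -0.006], [-0.032, 0.003, -0.999]]
wrist_force: [0.2, 0.2, -3.3]
finger_gap: 0.0217
```

```bash
python3 -c "
from plan import *
from cell import cams
import cv2
plan([.534,-.227,.25],6.8,step=.018,tstep=4,uni=True)
o=telemetry.get_obs();R=np.array(o['tool_rot']);print(R.round(4).tolist());print('blade',np.array(o['tool_pos'])+R@[.119,0,.037]+[0,0,-.0015])
np.savez('w8.npz',p=o['tool_pos'],R=o['tool_rot'])
for n in ('wrist','scene','side'):
  cv2.imwrite(f'pics/{n}8.png',cams.read_camera(n)[:,:,::-1])
a=cv2.imread('pics/scene8.png');cv2.imwrite('pics/c8.png',cv2.resize(a[130:280,170:370],None,fx=4,fy=4,interpolation=cv2.INTER_CUBIC))
a=cv2.imread('pics/side8.png');cv2.imwrite('pics/d8.png',cv2.resize(a[130:300,300:500],None,fx=4,fy=3.5,interpolation=cv2.INTER_CUBIC))
"
```

```text
t 14.85 pos [ 0.5285 -0.2152  0.2524] yaw 5.03 tilt 1.86 gap 0.0217 F [ 0.2  0.2 -3.3] j [-22.  24.  52. 103. -20.  64. -47.]
rows needed 1
"offset": [[0.03, 0.081, 0.016]]
"turn": [-0.039]
pred [ 0.534  -0.2269  0.25  ] 6.78
[[0.9956, 0.0877, -0.0319], [0.0876, -0.9961, -0.0059], [-0.0322, 0.0031, -0.9995]]
blade [ 0.64578758 -0.20502552  0.2101004 ]
```

View pics/c8.png

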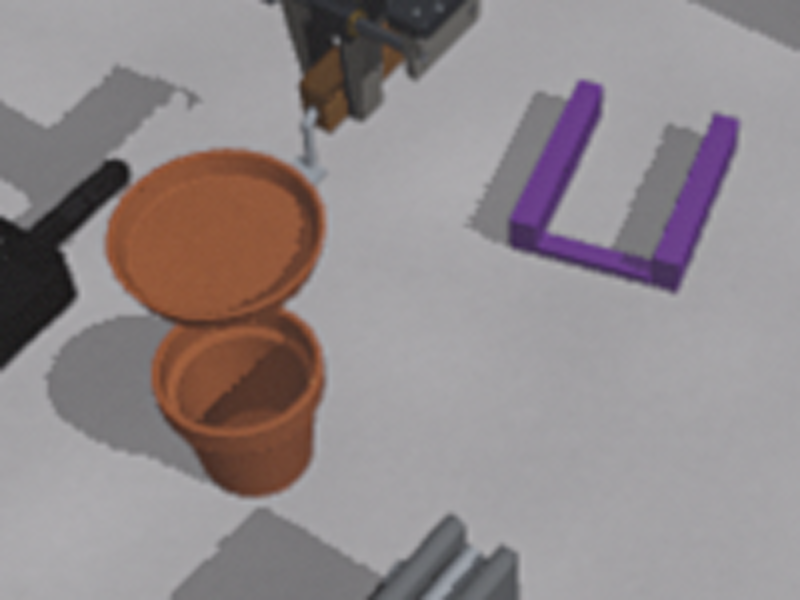

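View pics/d8.png

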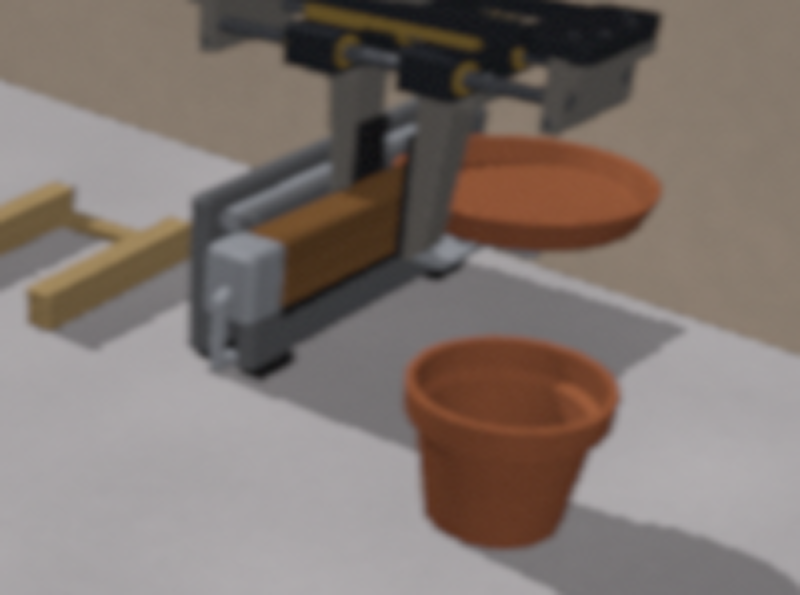

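View pics/wrist8.png

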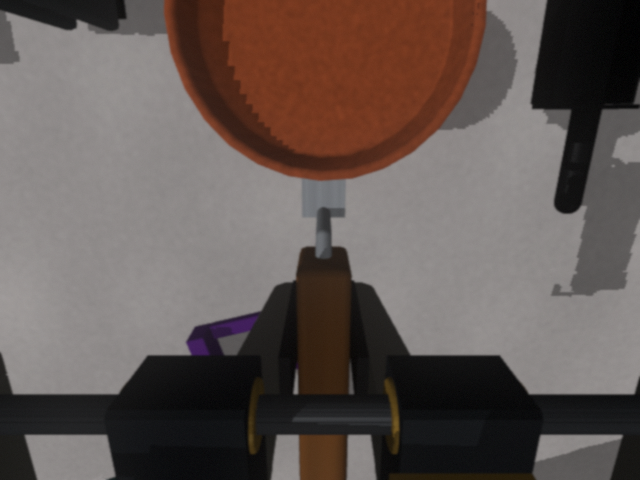

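```bash
cat > circ.py <<'E'
from h import *
th=np.linspace(0,2*np.pi,360,endpoint=False)
def circfit(obs,p0,free_z=False):
    def f(p):
        out=[]
        for n,r,z,ext in obs:
            q=proj(n,np.c_[p[0]+r*np.cos(th),p[1]+r*np.sin(th),0*th+(p[2] if free_z else z)])
            out+=[(q[:,a].min() if m<0 else q[:,a].max())-v for a,m,v in ext]
        return out
    s=least_squares(f,p0,loss='soft_l1');return s.x.round(4),s.fun.round(1)
u=lambda v,o,s:(v+.5)/s-.5+o
E
python3 - <<'E'
from circ import *
sc=("scene",.065,.234,[(0,-1,u(107,170,4)),(0,1,u(326,170,4)),(1,-1,u(150,130,4)),(1,1,u(325,130,4))])
sd=("side",.065,.234,[(0,1,u(661,300,4)),(1,-1,u(137,130,3.5))])
print('saucer',circfit([sc],[.65,-.2]),circfit([sd],[.65,-.2]),circfit([sc,sd],[.65,-.2]),'freez',circfit([sc,sd],[.65,-.2,.23],True))
pc=("scene",.056,.1,[(0,-1,u(152,170,4)),(0,1,u(326,170,4))])
pd=("side",.056,.1,[(0,-1,u(404,300,4)),(0,1,u(618,300,4)),(1,-1,u(337,130,3.5))])
print('pot',circfit([pd],[.65,-.2]),circfit([pc,pd],[.65,-.2]))
E
```

```text
saucer (array([ 0.6535, -0.2013]), array([-0.9,  0.9,  0.9, -0.8])) (array([ 0.6413, -0.2076]), array([-0.,  0.])) (array([ 0.6519, -0.2018]), array([-0.5,  1.2,  0.5, -1.4,  0.3, -2.2])) freez (array([ 0.6511, -0.2033,  0.2299]), array([-0.3,  1.2,  1.2, -0.8,  0.4, -0.1]))
pot (array([ 0.6519, -0.2118]), array([-0.5,  0.5, -0.1])) (array([ 0.6525, -0.2119]), array([ 0.1,  0.3, -0.3,  0.6, -0.2]))
```

The saucer centre is about 9 mm towards +y of the pot centre (0.652, -0.212). I'll correct that and lower by about 85 mm gently.

Emit:
{"op": "carry_out", "data": {"offset": [[0.01, 0.02, 0.03], [0.01, 0.02, 0.06], [0.01, 0.02, 0.08], [0.01, 0, 0.08], [0, 0, 0.08], [0, 0, 0.07], [0, 0, 0.05], [0, 0, 0.03]], "turn": [0, 0, 0, 0, 0, 0, 0, 0]}}

```text
t: 15.8
tool_pos: [0.5332, -0.2233, 0.1725]
tool_rot: [[0.995, 0.09, -0.034], [0.09, -0.996, -0.005], [-0.035, 0.002, -0.999]]
wrist_force: [-0.2, -0.8, -3.9]
finger_gap: 0.0221
```

Emit:
{"op": "carry_out", "data": {"offset": [[0, 0.0, 0.02], [0, 0, 0], [0, 0, 0]], "turn": [0, 0, 0]}}

```text
t: 16.1
tool_pos: [0.533, -0.2233, 0.1689]
tool_rot: [[0.995, 0.09, -0.035], [0.09, -0.996, -0.005], [-0.035, 0.002, -0.999]]
wrist_force: [0.3, 0.4, -3.2]
finger_gap: 0.0217
```

```bash
python3 -c "
from plan import *
from cell import cams
import cv2
plan([.530,-.224,.165],5,step=.018,tstep=4,uni=True)
o=telemetry.get_obs();R=np.array(o['tool_rot']);print(R.round(4).tolist());print('blade',np.array(o['tool_pos'])+R@[.119,0,.037]+[0,0,-.0015])
for n in ('scene','side'):
  cv2.imwrite(f'pics/{n}9.png',cams.read_camera(n)[:,:,::-1])
a=cv2.imread('pics/scene9.png');cv2.imwrite('pics/c9.png',cv2.resize(a[160:280,170:310],None,fx=5,fy=5,interpolation=cv2.INTER_CUBIC))
a=cv2.imread('pics/side9.png');cv2.imwrite('pics/d9.png',cv2.resize(a[180:300,340:500],None,fx=5,fy=5,interpolation=cv2.INTER_CUBIC))
"
```

```text
t 16.1 pos [ 0.533  -0.2233  0.1689] yaw 5.16 tilt 2.01 gap 0.0217 F [ 0.3  0.4 -3.2] j [-17.  31.  48. 106. -26.  56. -42.]
rows needed 1
"offset": [[-0.02, 0.003, 0.026]]
"turn": [0.004]
pred [ 0.5301 -0.224   0.165 ] 4.98
[[0.9953, 0.09, -0.0347], [0.0899, -0.9959, -0.0054], [-0.0351, 0.0023, -0.9994]]
blade [ 0.65016781 -0.2128222   0.12625789]
```

View pics/c9.png

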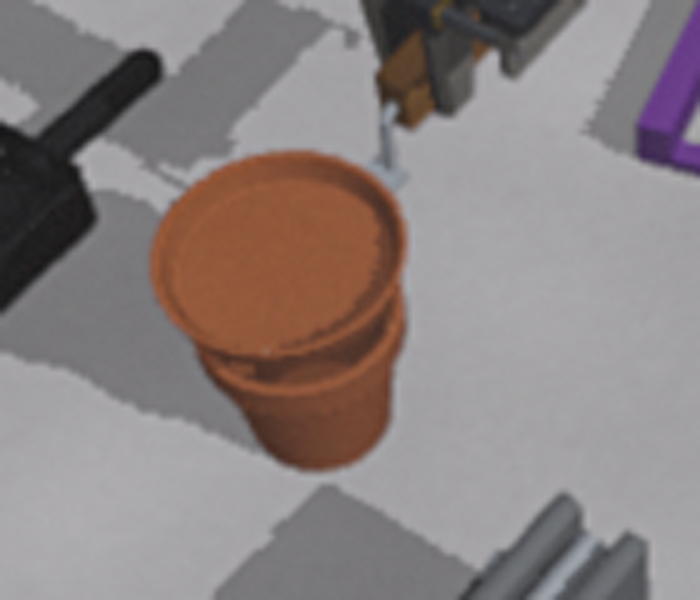

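View pics/d9.png

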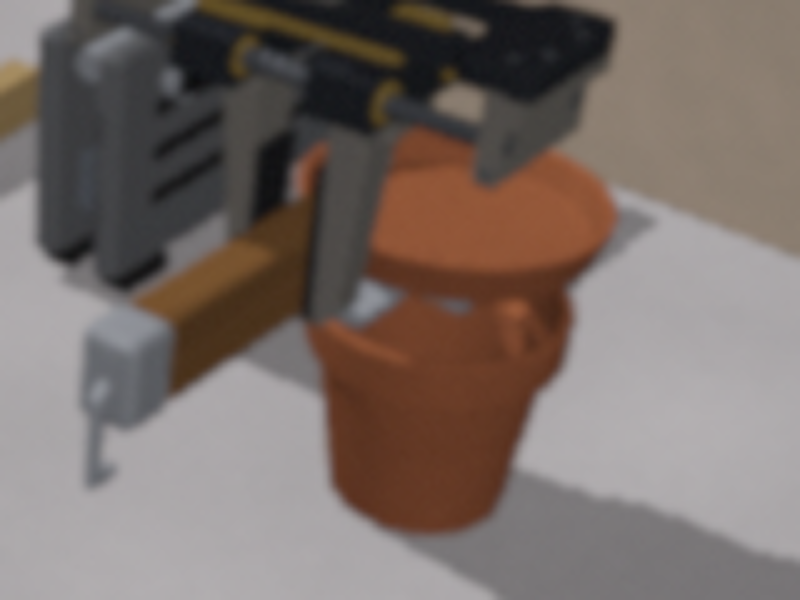

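```bash
python3 - <<'E'
from circ import *
sc=("scene",.065,.15,[(0,-1,u(151,170,5)),(0,1,u(407,170,5)),(1,-1,u(150,160,5)),(1,1,u(357,160,5))])
sd=("side",.065,.15,[(0,1,u(617,340,5)),(0,-1,u(295,340,5))])
print('saucer',circfit([sc],[.65,-.2]),circfit([sc,sd],[.65,-.2]),'freez',circfit([sc,sd],[.65,-.2,.15],True))
pd=("side",.056,.1,[(0,-1,u(306,340,5)),(0,1,u(573,340,5))]); pc=("scene",.056,.1,[(0,1,u(405,170,5)),(1,1,u(393,160,5))])
print('pot',circfit([pc,pd],[.65,-.2]))
E
```

```text
saucer (array([ 0.6561, -0.212 ]), array([-0.8,  0.8,  0.4, -0.4])) (array([ 0.6556, -0.211 ]), array([-0.3,  1.2,  0.5, -0.3,  0.5, -0.1])) freez (array([ 0.657 , -0.2094,  0.1527]), array([-0.5,  1.2,  0.4, -0.2,  0.4, -0.2]))
pot (array([ 0.6519, -0.2129]), array([ 0.6,  0.2, -0.3,  0.9]))
```

The saucer sits about 4 mm beyond the pot centre in x, with its underside about 3 cm above the rim. Small final trim.

Emit:
{"op": "carry_out", "data": {"offset": [[-0.01, 0.005, 0.01], [-0.01, 0.005, 0.01], [-0.01, 0, 0.01], [0, 0, 0], [0, 0, 0], [0, 0, 0]], "turn": [0, 0, 0, 0, 0, 0]}}

```text
t: 16.8
tool_pos: [0.5286, -0.2256, 0.1653]
tool_rot: [[0.995, 0.09, -0.033], [0.09, -0.996, -0.006], [-0.033, 0.003, -0.999]]
wrist_force: [-0.7, 0.6, -4.0]
finger_gap: 0.0215
```

```bash
python3 -c "
from plan import *
from cell import cams
import cv2
plan([.529,-.225,.165],5,step=.018,tstep=4,uni=True)
o=telemetry.get_obs();R=np.array(o['tool_rot']);print(R.round(4).tolist());print('blade',np.array(o['tool_pos'])+R@[.119,0,.037]+[0,0,-.0015])
print(np.round(o['qvel'],2))
for n in ('scene','side','wrist'):
  cv2.imwrite(f'pics/{n}10.png',cams.read_camera(n)[:,:,::-1])
a=cv2.imread('pics/scene10.png');cv2.imwrite('pics/c10.png',cv2.resize(a[160:280,170:310],None,fx=5,fy=5,interpolation=cv2.INTER_CUBIC))
a=cv2.imread('pics/side10.png');cv2.imwrite('pics/d10.png',cv2.resize(a[180:300,340:500],None,fx=5,fy=5,interpolation=cv2.INTER_CUBIC))
b=cv2.imread('pics/scene0.png');a=cv2.imread('pics/scene10.png');d=cv2.absdiff(a,b).max(2)
cv2.imwrite('pics/diff.png',d)
"
```

```text
t 16.8 pos [ 0.5286 -0.2256  0.1653] yaw 5.16 tilt 1.89 gap 0.0215 F [-0.7  0.6 -4. ] j [-16.  31.  48. 107. -26.  56. -42.]
rows needed 1
"offset": [[0.003, -0.004, 0.002]]
"turn": [0.004]
pred [ 0.529 -0.225  0.165] 4.98
[[0.9954, 0.09, -0.0325], [0.0899, -0.9959, -0.0055], [-0.0329, 0.0026, -0.9995]]
blade [ 0.64583026 -0.21512409  0.12292342]
[ 0.02 -0.07  0.06 -0.08 -0.01 -0.01 -0.05]
```

View pics/c10.png

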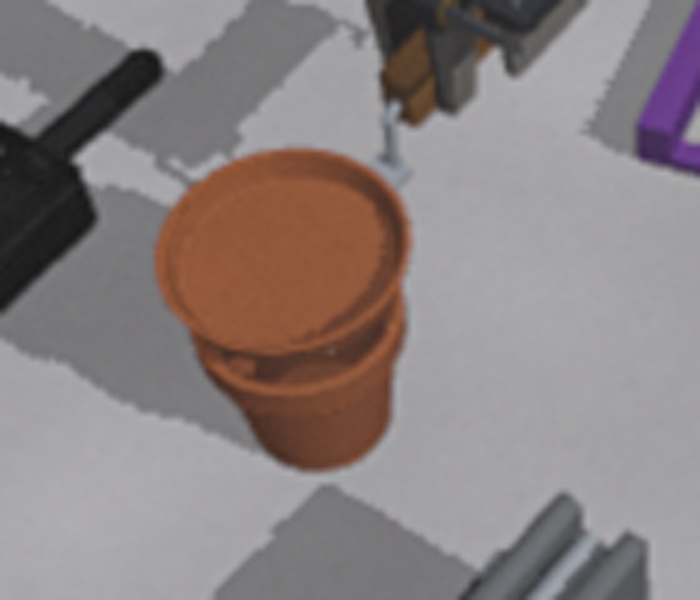

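View pics/d10.png

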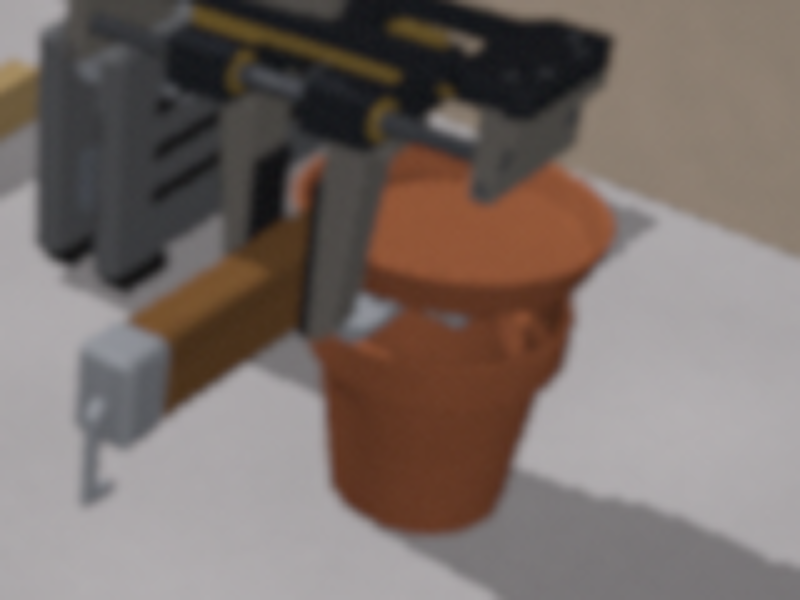

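View pics/diff.png

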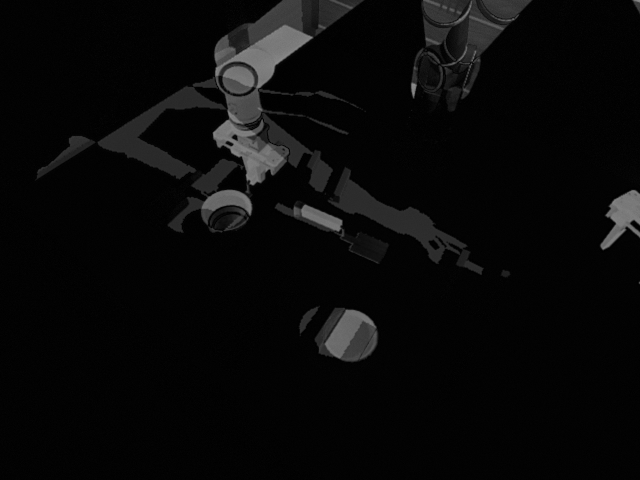

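The difference picture shows only the arm, weeder, saucer and shadows have changed. The pot, stool, spike and scoop have not moved. One last check of the centring.

```bash
python3 - <<'E'
from circ import *
sc=("scene",.065,.15,[(0,-1,u(156,170,5)),(0,1,u(411,170,5)),(1,-1,u(148,160,5)),(1,1,u(356,160,5))])
sd=("side",.065,.15,[(0,1,u(616,340,5)),(0,-1,u(293,340,5))])
print('saucer',circfit([sc],[.65,-.2]),circfit([sc,sd],[.65,-.2]),'freez',circfit([sc,sd],[.65,-.2,.15],True))
# underside lower edge in side view (row 312 of crop)
for z in (.12,.125,.13,.135):
    q=proj("side",np.c_[.652+.058*np.cos(th),-.2125+.058*np.sin(th),0*th+z]);print(z,((q[:,1].max()-180+.5)*5).round(0))
E
```

```text
saucer (array([ 0.654, -0.211]), array([-0.8,  0.9,  0.5, -0.5])) (array([ 0.654 , -0.2109]), array([-0.8,  0.9,  0.5, -0.5,  0.3, -0.2])) freez (array([ 0.6527, -0.2123,  0.1475]), array([-0.6,  0.9,  0.6, -0.5,  0.3, -0.2]))
0.12 335.0
0.125 325.0
0.13 314.0
0.135 303.0
```

Emit:
{"op": "carry_out", "data": {"offset": [[0, 0, 0], [0, 0, 0], [0, 0, 0]], "turn": [0, 0, 0]}}

```text
t: 17.25
tool_pos: [0.5288, -0.2255, 0.1654]
tool_rot: [[0.995, 0.09, -0.032], [0.09, -0.996, -0.006], [-0.033, 0.003, -0.999]]
wrist_force: [0.0, -0.3, -4.7]
finger_gap: 0.0217
```

```bash
python3 -c "
from cell import workorder
print(workorder.finish_job())"
```

```text
the job is handed in; nothing more can be done
None
```

The saucer is hovering over the herb pot on the weeder's blade, and I handed the job in at about 17 s of the 64 s allowed. I gripped the weeder by its handle at 60 N and slid the blade between the wooden rack's battens. From there I lifted the saucer off, carried it over the stool at about 0.2 m and lowered it above the pot.

- **Centring:** the saucer measures at (0.653, -0.212) and the pot at (0.652, -0.2125), so it is centred to about 2 mm.
- **Height:** the underside is about 27–30 mm above the rim. The tool pose and the two-camera fit of the rim give about 27 mm, and the saucer's lower edge in the side picture gives about 30 mm. Both are within 10–45 mm but slightly above your 25 mm.
- **Tilt:** the tool leans about 1.9°, which puts the blade roughly 2.4° tip-down. It built up during the moves, which can only turn about the tool's own axis. I did not measure the saucer's tilt directly.
- **Hold:** the arm is at rest, the finger gap is steady at 21.7 mm and the wrist carries about 4 N.
- **Other objects:** comparing the scene picture with the first one shows no shift of the pot, stool, spike or scoop. In the pictures the gripper looks clear of the saucer, and a visible gap separates saucer and blade from the pot.

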